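# Unlatch the bench warmer and load a strip box

### The arm

A 7-joint arm with a two-finger parallel gripper is mounted at the origin on a cart in front of the work surface, level with it; the furniture and walls round the work are solid. World frame = base frame: x ahead of the robot, y to its left, z up, the work surface at z = 0. Lengths are in m, angles in degrees, forces in N, time in s.
With the tool pointing down it reaches from about 0.425 to 0.875 m from the base axis. Payload 4.7 kg.
Tool frame: the origin (TCP) lies on the front face of the gripper's body, between the roots of the fingers; the fingertips stand 70 mm ahead of it and the grasp point (between the pads) lies 51 mm ahead of it; z points along the fingers, x is the direction in which the jaws open and shut, and the axes are right-handed (so a half turn about z gives the same grasp; the last joint's range is limited). The gripper opens to 87 mm and grips with 3 to 60 N. Pads are 19 mm wide; open, the fingers measure 117 mm over their backs; the gripper's body (75 mm by 190 mm) begins 51 mm behind the grasp point.
Start: joints at [-67.317, 18.392, -4.016, 83.108, 1.295, 78.541, -3.26], TCP at [0.242, 0.603, 0.292] pointing down, gripper open.
Joint ranges: [-163.93, 163.93], [-17.29, 119.83], [-79.2, 71.16], [3.27, 140.29], [-89.18, 269.18], [5.43, 117.66], [-154.24, 154.24]. Speed limits (degrees/s): [147.25, 147.25, 180, 180, 180, 180, 180].

### API

Orientations are given as [roll, pitch, yaw] about the fixed x, y, z axes, in that order (R = Rz(yaw) Ry(pitch) Rx(roll)).
In Python, from cell import * gives the robot as it stands. The module is installed in compiled form; this text tells all that it offers.
- The arm moves only by the shell command python3 -m crank 'ROWS' [FORCE]. ROWS is JSON, a list of rows, each a list of 7 numbers: the finger opening in mm, from 0 to 87, then the shift along the world's x, y, z in mm, then the turn, a rotation vector about the world's x, y, z in degrees. In form: [[gripper, dx, dy, dz, wx, wy, wz], ...]. A call has 1 to 8 rows; each row is the pose to reach, as a shift and turn from the pose measured when the call began; what a row does not reach only later rows make up. A row lasts 1/10 s, in which the tool goes at most 50 mm and 8.59 degrees, less where a joint would pass 70% of its speed; a pose out of reach is approached as far as the arm can. A call with a gripper value outside its range is refused whole. The fingers move at their own pace and stop on an object; FORCE is the grip in N (left out, the last holds). Time passes only in rows, so rows that repeat a pose let the fingers close. It gives the time, the measured TCP pose, the force and the opening at its end, in the units of the state.
- get_obs(): the state, without advancing time (a new reading comes with each control period).
- read_camera(name): name is "scene" or "top" or "wrist"; returns a dict with "img" (400x640x3 uint8, red, green, blue), "K" (3x3 intrinsics, pixels), "cam_to_world" (4x4, takes a point from camera to world coordinates). Camera axes: x right, y down, z forward; pixel columns grow to the right and rows downward; lengths in m; the calibration is good to about 2 mm. A picture is of the moment at which its call begins. There is no depth.
- sign_off(): hands the job in, once; it reports no verdict.
The state is a dict: "time_s": time; "qpos": joint angles; "joint_velocities": joint speeds; "effort": joint torques, N m; "tool_pos": TCP position; "tool_rot": TCP orientation; "force": force on the tool from outside, world axes, zero at the start; "wrist_torque": the same for the moment, N m; "grip_width": finger opening in m.
Only numpy, scipy, OpenCV 4.12 (cv2) and the standard library are available. Lean on these libraries where they do the work, as an engineer would, in place of code of your own. Each camera call takes 0.05 s, during which the arm holds its last target.

### The job

Slide the safety catch of the bench warmer aside, then swing its lid fully open by the bar handle. Then take the box out of its holder by its two ends, put it down on the free part of the mat and let go, take it again across its long sides, and set it upright on the floor of the warmer with its long sides parallel to the warmer's front. Do not drop it, leave the lid open, and do not disturb the other things.

Things in the scene. Friction and masses are not known exactly. Their poses are not given: they have to be found in the camera images.
- warmer: White chamber fixed to the worktop, 122 (x) x 148 (y) x 68 mm high; inside 110 (x) x 72 (y) mm (thick side walls: fingers have room only before and behind the box), inner floor 10 mm up. Grey lid on top at 68.5 to 76.5 mm. Origin: centre of its underside. x points from its front (handle and catch, towards the robot) to the hinge at the back; y along the front, to the robot's left.
- catch (a joint): Safety catch, a steel slide on the left half of the warmer's front: 0 = locked (a nose over a tab of the lid blocks the lid), 0.025 m = end stop, released. It slides along the warmer's +y (to the left); from about 0.018 it is clear of the tab. About 2 N moves it and it stays where it is left.
- catch_knob (a point): Centre of the catch's upright black thumb piece, 16 (x) x 14 (y) x 34 mm high, its top 14.5 mm above this point (116.5 mm above the worktop); when locked nothing stands within 26 mm of it along y, and above the lid (76.5 mm) it is free all round. The lid's bar handle ends 38 mm to the right of this point when locked.
- lid (a joint): Lid hinge, rad: 0 = shut, 1.75 = fully open against its stop, leaning slightly back. The hinge is stiff with friction: the lid stays at any angle; about 3 N at the handle moves it.
- lid_handle (a point): Middle of the lid's bar handle: a round steel bar of 10 mm diameter, straight along the warmer's y for 62 mm, standing 33 mm (to the bar's middle) ahead of the lid's front edge, with open space all round; it moves with the lid on an arc of 155 mm radius about the hinge.
- lid_hinge (a point): Point on the lid's hinge axis (the axis runs along the warmer's y), at the warmer's back rim, 68.5 mm above the worktop. Opening carries the handle up and then away from the robot.
- box: Printed carton, 48 (x) x 63 (y) x 37 mm high, 50 g nominal, rigid and closed; it lies flat in the holder at the start. Origin: centre of its underside; z up, y along its 63 mm length.
- holder: Aluminium box holder, a U-shaped channel fixed on the mat, 64 (x) x 50 (y) x 38 mm high: floor 3 mm, two side walls 5 mm thick, 54 mm apart, which cover the long sides of the box up to 2 mm below its top; both ends (+y and -y) are open and the box sticks out of them by 6.5 mm each. Origin: centre of its underside, on the mat; y along the channel.
- mat: Black bench mat, 100 (x) x 250 (y) x 2 mm, fixed near the worktop's front edge. Origin: centre of its underside; y to the robot's left. The holder stands on its right part; about 75 mm left of its middle it is free to put the box down. The warmer is behind it; a 180 mm tall scanner behind its right end, and beyond that papers stick out 490 mm up, where a wrist can hit them.
- timer: Bystander: small light digital timer, 64 x 66 x 19 mm, to the right of the mat; leave alone. Origin: centre of its underside.
- swabs: Bystander: white and orange printed carton, 61 x 57 x 53 mm, on the right part of the worktop; leave alone. Origin: centre of its underside.

How it is judged (in metres and radians):
On the way, in this order (a step that is already met when the one before it is completed fails the run):
1. the catch is slid clear of the lid while the lid is still shut (value of joint catch above 0.018 m and value of joint lid below 0.1 rad), for 0.1 s.
2. the lid is open by at least 1.5 rad (value of joint lid above 1.5 rad), for 0.2 s.
3. the box stands flat on the mat or worktop, out of the holder (its middle more than 55 mm from the holder's), let go and at rest (angle between box's own z axis and vertical below 0.12 rad and linear speed of box below 0.02 m/s and contact force between the fingers and box below 0.1 N and height (world z) of box below 0.006 m and horizontal distance between box and holder above 0.055 m), for 0.3 s.
At the end, for the whole second after the job is handed in: Catch released (0.018 m or more), lid open (1.45 rad or more), box flat (within 0.12 rad) on the warmer's floor (underside 5 to 15 mm up), within 40 mm (x) and 20 mm (y) of its middle, its length along the warmer's y within 0.3 rad (either way round), let go and at rest (value of joint catch above 0.018 m and value of joint lid above 1.45 rad and angle between box's own z axis and vertical below 0.12 rad and linear speed of box below 0.02 m/s and contact force between the fingers and box below 0.1 N and x of box in the frame of warmer between -0.04 and 0.04 m and y of box in the frame of warmer between -0.02 and 0.02 m and z of box in the frame of warmer between 0.005 and 0.015 m and angle between the y axis of box and the y axis of warmer, either way round below 0.3 rad); the robot touches nothing.
It fails at once if the box is dropped or thrown (faster than 0.7 m/s while not held: a free fall of 25 mm or more) (linear speed of box above 0.7 m/s and contact force between the fingers and box below 0.05 N).
It fails at once if the timer or the swab carton is moved by more than 40 mm (distance of any of timer, swabs from where it was at the start of the episode above 0.04 m).
It also fails if it takes over 72 s, if anything falls off the work surface, if the arm or the gripper's body presses on something with over 40 N, if the wrist force passes 120 N, or if a joint passes its speed limit or range.

## Working session

There is one attempt and no reset: what is moved stays moved. The work goes in short steps, Python scripts to look and compute and a shell command to move; the robot and the scene stay as the last step left them, time stands still between calls to the robot, and variables do not carry over. Pictures are saved under pics/ and viewed, and the job is handed in when it is done.

```bash
mkdir -p pics; cat > h.py <<'E'
import numpy as np, cv2
from cell import *
def snap(cam,name):
    c=read_camera(cam); cv2.imwrite('pics/'+name,c['img'][:,:,::-1]); return c
def ray(c,u,v):
    K=c['K'];T=np.array(c['cam_to_world']); d=T[:3,:3]@(np.linalg.inv(K)@np.array([u,v,1.])); return T[:3,3],d
def onz(c,u,v,z):
    o,d=ray(c,u,v); return o+d*(z-o[2])/d[2]
def proj(c,p):
    T=np.linalg.inv(np.array(c['cam_to_world'])); q=np.array(c['K'])@(T[:3,:3]@np.array(p)+T[:3,3]); return q[:2]/q[2]
E
python3 - <<'E'
from h import *
np.set_printoptions(precision=4,suppress=True)
o=get_obs();print(o)
for n in ['scene','top','wrist']:
    c=snap(n,n+'0.png');print(n,c['K'],c['cam_to_world'])
E
```

```text
{'time_s': 0.0, 'qpos': array([-67.3157,  18.4385,  -4.0157,  83.1767,   1.2953,  78.5398,
        -3.2598]), 'joint_velocities': array([ 0.0607,  0.0049, -0.0135,  0.0841,  0.0224, -0.1078,  0.0239]), 'effort': array([ -0.0004, -49.1283,  -0.4043, -31.2532,  -0.0641,   0.0436,
         0.0002]), 'tool_pos': array([0.2421, 0.6028, 0.2912]), 'tool_rot': array([179.9939,   0.1097,  68.126 ]), 'force': array([-0.3613, -0.1525,  0.4064]), 'wrist_torque': array([ 0.0371, -0.0117, -0.023 ]), 'grip_width': 0.0872164453708423}
scene [[448.6505   0.     323.5779]
 [  0.     448.6505 200.237 ]
 [  0.       0.       1.    ]] [[ 0.8966 -0.369   0.2451  0.2231]
 [-0.4429 -0.7452  0.4985 -0.3568]
 [-0.0013 -0.5555 -0.8315  0.9944]
 [ 0.      0.      0.      1.    ]]
top [[377.7817   0.     317.906 ]
 [  0.     377.7817 199.4735]
 [  0.       0.       1.    ]] [[ 0.0259 -0.9809  0.1926  0.3569]
 [-0.9996 -0.0279 -0.0078  0.191 ]
 [ 0.0131 -0.1923 -0.9812  0.9112]
 [ 0.      0.      0.      1.    ]]
wrist [[284.1821   0.     324.6318]
 [  0.     284.1821 202.7586]
 [  0.       0.       1.    ]] [[ 0.3727  0.8922  0.2549  0.1726]
 [ 0.9279 -0.3576 -0.1053  0.6312]
 [-0.0028  0.2758 -0.9612  0.3841]
 [ 0.      0.      0.      1.    ]]
```

View pics/scene0.png

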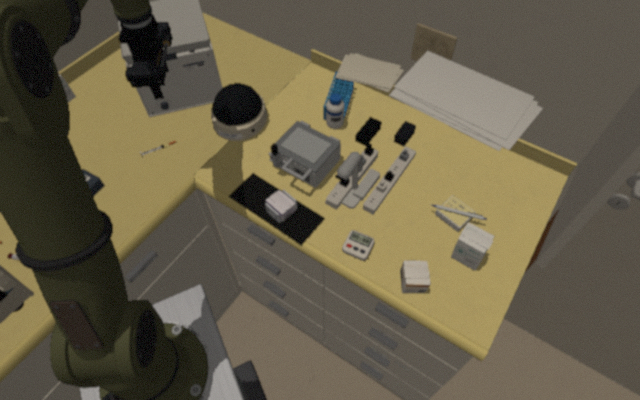

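View pics/top0.png

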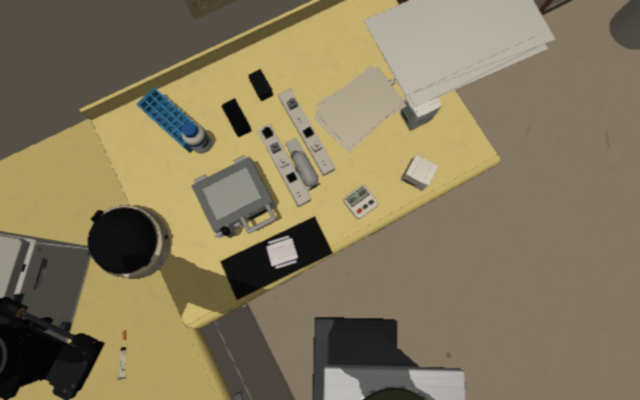

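View pics/wrist0.png

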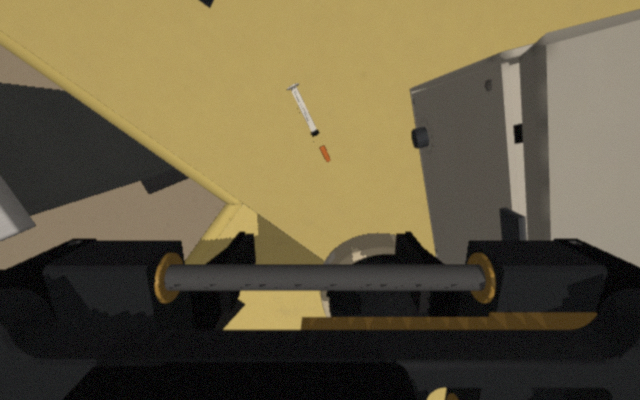

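The scene shows the warmer at top-view pixel (235,195), the mat at (275,257) with the box in its holder at (283,252), and the timer at (360,202). I'll enlarge the warmer and mat region.

```bash
python3 - <<'E'
from h import *
i=cv2.imread('pics/top0.png')[140:310,180:390]; cv2.imwrite('pics/top0z.png',cv2.resize(i,None,fx=3.5,fy=3.5,interpolation=cv2.INTER_CUBIC))
i=cv2.imread('pics/scene0.png')[100:250,220:400]; cv2.imwrite('pics/scene0z.png',cv2.resize(i,None,fx=4,fy=4,interpolation=cv2.INTER_CUBIC))
E
```

```text
(no output)
```

View pics/top0z.png

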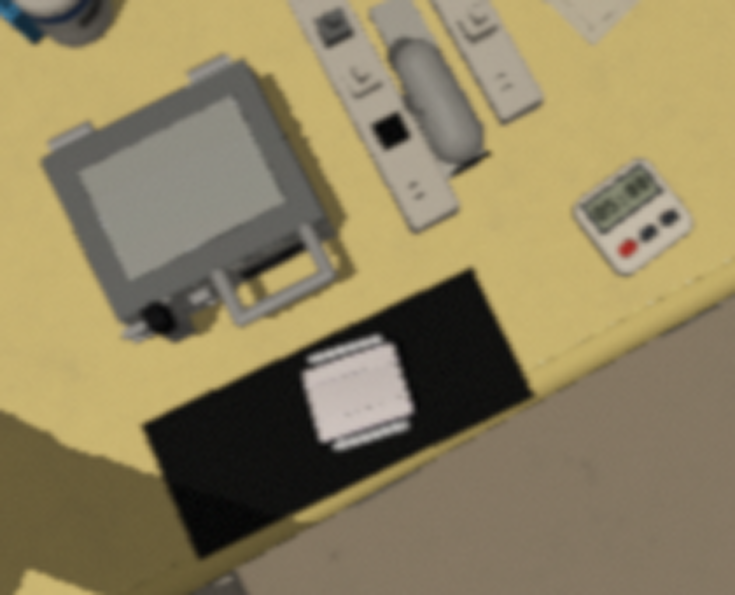

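View pics/scene0z.png

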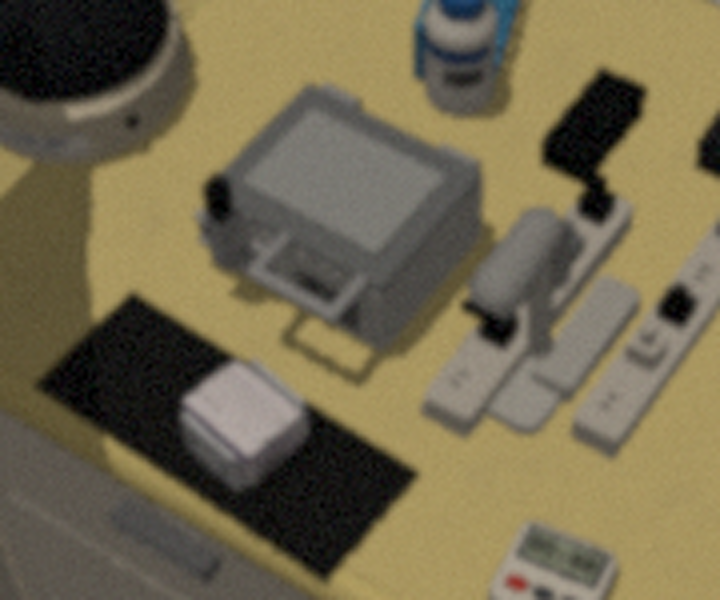

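```bash
python3 - <<'E'
from h import *
np.set_printoptions(precision=4,suppress=True)
c=read_camera('top'); im=c['img']; cv2.imwrite('pics/top1.png',im[:,:,::-1])
hsv=cv2.cvtColor(im,cv2.COLOR_RGB2HSV); sub=np.zeros((400,640),np.uint8); sub[205:310,210:340]=1
def rect(m,z,name):
    n,l,s,ce=cv2.connectedComponentsWithStats(m); k=1+np.argmax(s[1:,4]); 
    cs,_=cv2.findContours((l==k).astype(np.uint8),cv2.RETR_EXTERNAL,cv2.CHAIN_APPROX_NONE)
    h=cv2.convexHull(max(cs,key=cv2.contourArea))[:,0]
    P=np.array([onz(c,u,v,z)[:2] for u,v in h],np.float32)
    r=cv2.minAreaRect(P*1000); print(name,s[k],r); return r
rect(((hsv[...,2]<45)*sub).astype(np.uint8),.002,'mat')
b=((hsv[...,2]>130)&(hsv[...,1]<50))*sub; b[:,:260]=0;b[:235]=0;
rect(b.astype(np.uint8),.042,'box')
Z=lambda x,y,z:onz(c,(x+.5)/3.5-.5+180,(y+.5)/3.5-.5+140,z)
L=[Z(43,160,.0765),Z(240,62,.0765),Z(335,225,.0765),Z(122,318,.0765)]
print(np.array(L)); print([np.linalg.norm(L[i]-L[i-1]) for i in range(4)])
for i,j in((0,1),(3,2),(0,3),(1,2)): d=L[j]-L[i]; print(np.degrees(np.arctan2(d[1],d[0])))
print('knob',Z(159,318,.1165)); print('handle', Z(238,320,.0725),Z(330,275,.0725))
E
```

```text
mat [ 222  218  109   81 3354] ((393.2262268066406, 279.8416748046875), (96.27533721923828, 245.51513671875), 27.472003936767578)
box [267 236  31  32 653] ((404.1590270996094, 263.98565673828125), (62.593257904052734, 62.013187408447266), 19.79493522644043)
[[0.5452 0.4696 0.0765]
 [0.6147 0.3469 0.0765]
 [0.5079 0.2795 0.0765]
 [0.4445 0.4108 0.0765]]
[np.float64(0.11656713500143959), np.float64(0.14105578054442794), np.float64(0.12632283427680271), np.float64(0.14579662489753767)]
-60.44406366438984
-64.23016495526478
-149.71813073200695
-147.76727467618508
knob [0.4409 0.3781 0.1165]
handle [0.4457 0.3385 0.0725] [0.4761 0.2816 0.0725]
```

```bash
python3 - <<'E'
from h import *
from scipy.spatial.transform import Rotation as R
np.set_printoptions(precision=4,suppress=True)
c=read_camera('wrist'); o=get_obs()
T=np.eye(4); T[:3,:3]=R.from_euler('xyz',o['tool_rot'],degrees=True).as_matrix(); T[:3,3]=o['tool_pos']
print(T[:3,:3]); print(np.linalg.inv(T)@c['cam_to_world'])
for p in [(95,37,0),(-95,37,0),(95,-37,0),(-95,-37,0),(37,95,0),(37,-95,0),(43,0,70),(-43,0,70),(58,0,70),(-58,0,70),(43,0,0),(58,0,0),(75,0,0),(95,0,0),(95,0,-40),(95,37,-40)]:
    print(p,proj(c,(T@np.array([*np.array(p)/1000,1]))[:3]))
E
```

```text
[[ 0.3726  0.928  -0.0002]
 [ 0.928  -0.3726 -0.0009]
 [-0.0009  0.0001 -1.    ]]
[[ 1.      0.0003 -0.0013  0.0002]
 [ 0.0001  0.9613  0.2757 -0.0751]
 [ 0.0014 -0.2757  0.9613 -0.0927]
 [ 0.      0.      0.      1.    ]]
(95, 37, 0) [549.6284 397.7276]
(-95, 37, 0) [ 99.6007 397.2001]
(95, -37, 0) [595.752  234.4617]
(-95, -37, 0) [ 53.5343 234.2439]
(37, 95, 0) [401.7808 491.2183]
(37, -95, 0) [450.0675  50.7989]
(43, 0, 70) [393.6377 246.6698]
(-43, 0, 70) [255.6139 246.6063]
(58, 0, 70) [417.73   246.6809]
(-58, 0, 70) [231.5584 246.5952]
(43, 0, 0) [435.709  323.5771]
(58, 0, 0) [474.5864 323.6091]
(75, 0, 0) [518.6647 323.6453]
(95, 0, 0) [570.545 323.688]
(95, 0, -40) [703.1223 433.    ]
(95, 37, -40) [655.7139 528.3148]
```

```bash
cat >> h.py <<'E'
def tri(c1,p1,c2,p2):
    o1,d1=ray(c1,*p1);o2,d2=ray(c2,*p2)
    s=np.linalg.lstsq(np.c_[d1,-d2],o2-o1,rcond=None)[0]; a=o1+d1*s[0];b=o2+d2*s[1]; return (a+b)/2,np.linalg.norm(a-b)
E
python3 - <<'E'
from h import *
np.set_printoptions(precision=4,suppress=True)
t=read_camera('top');s=read_camera('scene')
print('dome',tri(t,(125,238),s,(238,104)))
Z=lambda x,y:((x+.5)/3.5-.5+180,(y+.5)/3.5-.5+140)
S=lambda x,y:((x+.5)/4-.5+220,(y+.5)/4-.5+100)
print('knob top',tri(t,Z(159,318),s,S(217,185)))
print('scanner',tri(t,Z(415,55),s,S(545,215)), tri(t,Z(465,145),s,S(490,290)))
print('handle L,R',tri(t,Z(240,320),s,S(255,270)),tri(t,Z(330,272),s,S(345,315)))
print(get_obs()['time_s'])
E
```

```text
dome (array([0.4229, 0.6094, 0.068 ]), np.float64(0.0010305710185486256))
knob top (array([0.4419, 0.3787, 0.1135]), np.float64(0.0014404776613290977))
scanner (array([0.5961, 0.2279, 0.1635]), np.float64(0.0016718635455848444)) (array([0.5436, 0.1971, 0.1568]), np.float64(0.0007279830843055373))
handle L,R (array([0.4469, 0.3376, 0.0693]), np.float64(0.0017356400347354507)) (array([0.4825, 0.2817, 0.0652]), np.float64(0.0070857251687113185))
0.35
```

```bash
python3 -m crank '[[87,30,-40,20,0,0,-5],[87,60,-80,50,0,0,-12],[87,90,-120,70,0,0,-20],[87,120,-160,80,0,0,-28],[87,150,-200,80,0,0,-35],[87,180,-245,80,0,0,-41],[87,210,-285,80,0,0,-41],[87,250,-335,80,0,0,-41]]' 20; python3 - <<'E'
from h import *
c=snap('wrist','w1.png');o=get_obs();print(o['tool_pos'],o['tool_rot'],o['qpos'],o['time_s'],o['force'])
E
```

```text
time_s: 1.15
tool_pos: [0.4719, 0.2932, 0.3725]
tool_rot: [-180.0, -0.0, 27.1]
force: [0.9, 0.8, 0.4]
grip_width: 0.087
[0.47825353 0.28355716 0.3726242 ] [ 1.79619213e+02 -1.08721392e-01  2.63627729e+01] [-46.99184758   5.09729665  14.45144438  89.99273429  -0.88352135
  85.00428551  -6.15707202] 1.2 [ 3.84747308 -6.97371517  0.22751741]
```

View pics/w1.png

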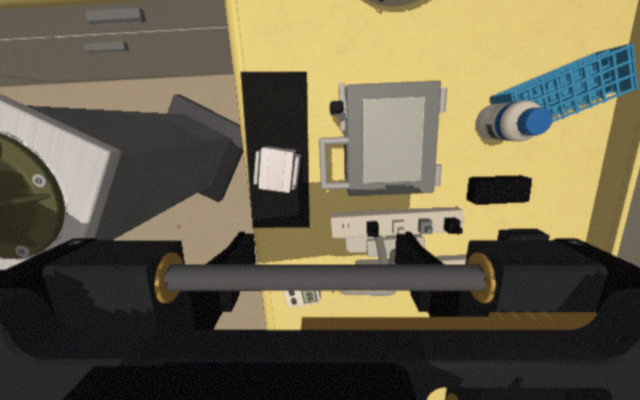

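The wrist view shows everything: mat at (243–307, 72–227), box at (277,170), lid at (345–440, 82–193), knob at (336,107), and handle bar at about x=323, y 138–188. I'll let the arm settle and then measure.

```bash
python3 -m crank '[[87,12,-15,0,0,0,0],[87,12,-15,0,0,0,0],[87,12,-15,0,0,0,0]]'; python3 - <<'E'
from h import *
c=snap('wrist','w2.png');o=get_obs();print(o['tool_pos'],o['tool_rot'],o['time_s'],o['force'])
import pickle;pickle.dump({k:np.array(v) for k,v in c.items()},open('w2.pkl','wb'))
i=cv2.imread('pics/w2.png')[50:250,230:460]; cv2.imwrite('pics/w2z.png',cv2.resize(i,None,fx=3,fy=3,interpolation=cv2.INTER_CUBIC))
E
```

```text
time_s: 1.5
tool_pos: [0.4903, 0.2683, 0.3727]
tool_rot: [179.7, -0.1, 26.3]
force: [-0.2, 0.7, -0.0]
grip_width: 0.0866
[0.48972286 0.26942178 0.37263181] [ 1.79666692e+02 -1.04178074e-01  2.64077516e+01] 1.55 [ 0.05118165  0.06049702 -0.29440493]
```

View pics/w2z.png

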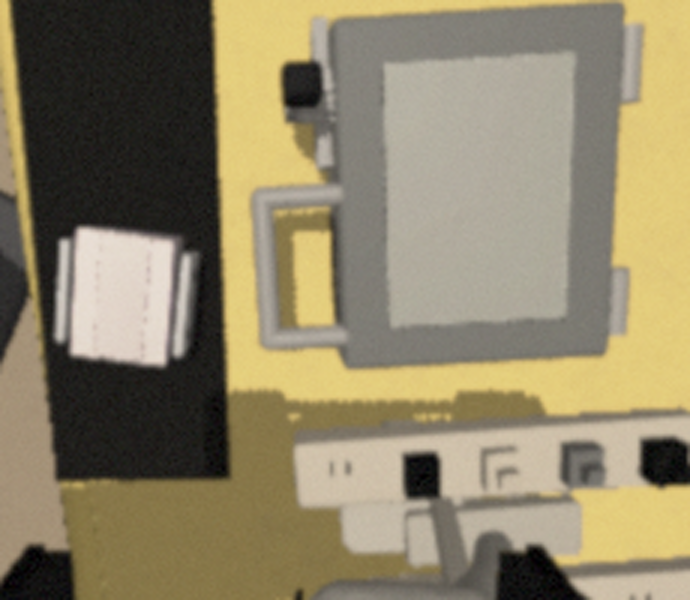

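```bash
python3 - <<'E'
from h import *
import pickle
np.set_printoptions(precision=4,suppress=True)
c=pickle.load(open('w2.pkl','rb')); im=c['img']
Z=lambda x,y,z:onz(c,(x+.5)/3-.5+230,(y+.5)/3-.5+50,z)
def quad(pts,z,n):
    L=np.array([Z(*p,z) for p in pts]);print(n,'ctr',L.mean(0),'sides',[round(1000*np.linalg.norm(L[i]-L[i-1]),1) for i in range(4)],
     'dirs',[round(np.degrees(np.arctan2(*(L[i]-L[i-1])[1::-1])),1) for i in range(4)])
quad([(333,18),(622,5),(606,354),(346,366)],.0765,'lid')
quad([(76,228),(180,236),(166,366),(70,356)],.042,'box')
print('knob',Z(302,83,.1165));print('bar',Z(262,187,.0725),Z(268,346,.0725))
hsv=cv2.cvtColor(im,cv2.COLOR_RGB2HSV);V=hsv[...,2]
print(V[140:150,250:300][5], im[150,275],im[170,255],im[170,291])
for th in (180,195,210):
    m=((V>th)&(hsv[...,1]<40)).astype(np.uint8); m[:,:245]=0;m[:,300:]=0;m[:120]=0;m[180:]=0
    m=cv2.morphologyEx(m,cv2.MORPH_OPEN,np.ones((3,3)))
    cs,_=cv2.findContours(m,cv2.RETR_EXTERNAL,cv2.CHAIN_APPROX_NONE); k=max(cs,key=cv2.contourArea)
    P=np.array([onz(c,u,v,.042)[:2] for u,v in cv2.convexHull(k)[:,0]],np.float32)*1000; print(th,cv2.contourArea(k),cv2.minAreaRect(P))
E
```

```text
lid ctr [0.5299 0.3787 0.0765] sides [np.float64(145.2), np.float64(118.8), np.float64(144.5), np.float64(119.3)] dirs [np.float64(119.5), np.float64(28.6), np.float64(-60.3), np.float64(-151.1)]
box ctr [0.405  0.2641 0.042 ] sides [np.float64(62.1), np.float64(49.8), np.float64(63.7), np.float64(48.0)] dirs [np.float64(109.6), np.float64(22.0), np.float64(-72.0), np.float64(-159.8)]
knob [0.4432 0.3803 0.1165]
bar [0.4445 0.3405 0.0725] [0.4775 0.2787 0.0725]
[195 197 148 115 159 216 228 229 230 230 230 226 221 225 228 226 227 227
 226 227 224 226 226 225 225 225 225 225 227 224 228 230 231 231 228 229
 216 144  97 132 191 203 174 125  86  60  26  16  28  27] [224 212 199] [33 33 29] [29 31 30]
180 1257.0 ((404.2327880859375, 263.9435119628906), (46.839073181152344, 60.76488494873047), 19.390504837036133)
195 1231.0 ((404.2375183105469, 263.77288818359375), (46.601112365722656, 60.05453872680664), 19.45070457458496)
210 1169.5 ((404.2420959472656, 263.6878662109375), (45.95903396606445, 59.5133056640625), 19.40445899963379)
```

```bash
python3 -m crank '[[0,-17,44,-20,0,0,2.3],[0,-34,88,-50,0,0,2.3],[0,-34,88,-90,0,0,2.3],[0,-34,88,-130,0,0,2.3],[0,-34,88,-170,0,0,2.3],[0,-34,88,-195,0,0,2.3],[0,-34,88,-213,0,0,2.3],[0,-34,88,-213,0,0,2.3]]' 20; python3 -m crank '[[0,0,0,0,0,0,0],[0,0,0,0,0,0,0]]';  python3 - <<'E'
from h import *
c=snap('wrist','w3.png');o=get_obs();print(o['tool_pos'],o['tool_rot'],o['time_s'],o['force'],o['grip_width'])
s=snap('scene','s3.png')
i=cv2.imread('pics/s3.png')[80:230,220:400]; cv2.imwrite('pics/s3z.png',cv2.resize(i,None,fx=4,fy=4,interpolation=cv2.INTER_CUBIC))
E
```

```text
time_s: 2.35
tool_pos: [0.4528, 0.3578, 0.1565]
tool_rot: [179.6, 0.3, 28.9]
force: [-0.3, -0.3, 0.1]
grip_width: 0.0307
time_s: 2.55
tool_pos: [0.4524, 0.3591, 0.1574]
tool_rot: [179.7, 0.2, 29.0]
force: [-0.1, 0.2, -0.2]
grip_width: 0.015
[0.45280126 0.35888889 0.15768035] [1.79667878e+02 1.52201870e-01 2.89438133e+01] 2.6 [0.55669348 0.06502409 0.3732395 ] 0.010692295411621453
```

View pics/s3z.png

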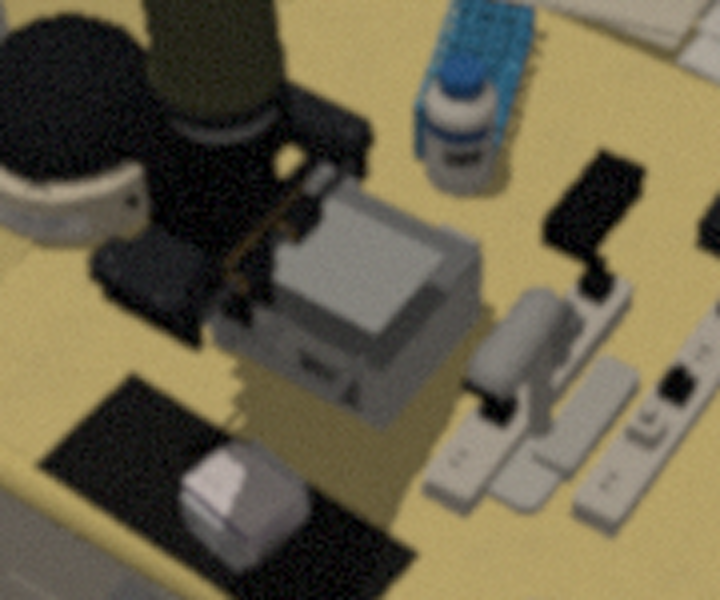

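View pics/w3.png

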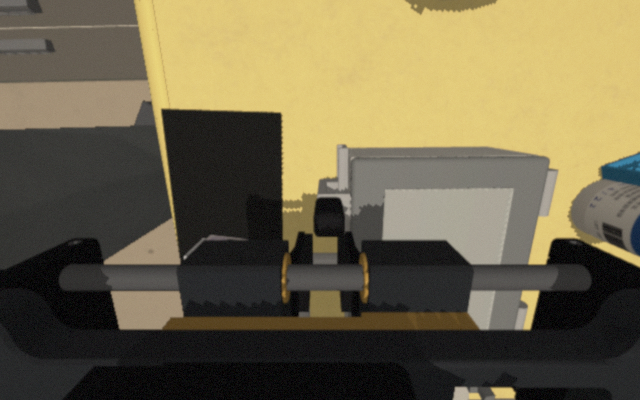

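```bash
python3 -m crank '[[0,0,0,2,0,0,0],[0,0,0,2,0,0,0],[0,-3,5,2,0,0,0],[0,-6,10,2,0,0,0],[0,-9,16,2,0,0,0],[0,-12,21,2,0,0,0],[0,-14.5,26,2,0,0,0],[0,-14.5,26,2,0,0,0]]' 20; python3 - <<'E'
from h import *
c=snap('wrist','w4.png');o=get_obs();print(o['tool_pos'],o['tool_rot'],o['time_s'],o['force'],o['grip_width'])
E
```

```text
time_s: 3.45
tool_pos: [0.4386, 0.3844, 0.1597]
tool_rot: [179.6, 0.2, 28.9]
force: [1.6, -3.6, 2.1]
grip_width: 0.0005
[0.43867813 0.38439377 0.15974407] [1.79606146e+02 1.53551513e-01 2.89196167e+01] 3.5 [ 0.70202725 -2.61906498  2.35994272] 0.0005859246209649735
```

View pics/w4.png

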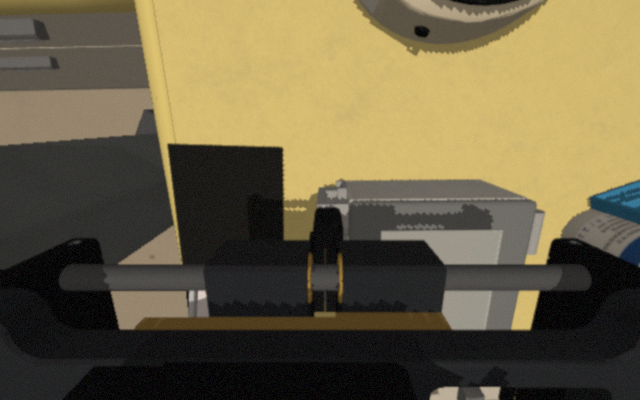

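```bash
python3 -m crank '[[0,-1,1.8,0,0,0,0],[0,-1,1.8,0,0,0,0]]'; python3 - <<'E'
from h import *
o=get_obs();print(o['tool_pos'],o['force'],o['wrist_torque'])
E
python3 -m crank '[[0,4,-7,0,0,0,0],[0,8,-15,30,0,0,0],[0,8,-15,75,0,0,0],[0,20,-50,110,0,0,0],[0,30,-80,140,0,0,0],[0,30,-80,140,0,0,0]]'; python3 - <<'E'
from h import *
c=snap('wrist','w5.png');o=get_obs();print(o['tool_pos'],o['tool_rot'],o['time_s'],o['force'],o['grip_width'])
import pickle;pickle.dump({k:np.array(v) for k,v in c.items()},open('w5.pkl','wb'))
E
```

```text
time_s: 3.7
tool_pos: [0.4385, 0.3847, 0.1598]
tool_rot: [179.5, 0.2, 28.8]
force: [1.9, -6.1, 2.8]
grip_width: 0.0006
[0.43854986 0.38467969 0.15976273] [ 1.89960985 -6.08565279  2.79376785] [-1.12811616 -0.43651878  0.05101801]
time_s: 4.3
tool_pos: [0.4726, 0.301, 0.3052]
tool_rot: [179.5, -0.3, 28.4]
force: [0.1, 0.4, 0.9]
grip_width: 0.0002
[0.47051532 0.30320803 0.30256177] [ 1.79562608e+02 -1.36455568e-01  2.85910174e+01] 4.35 [-0.87574795  0.75043216  0.44495378] 0.00048108436658960487
```

View pics/w5.png

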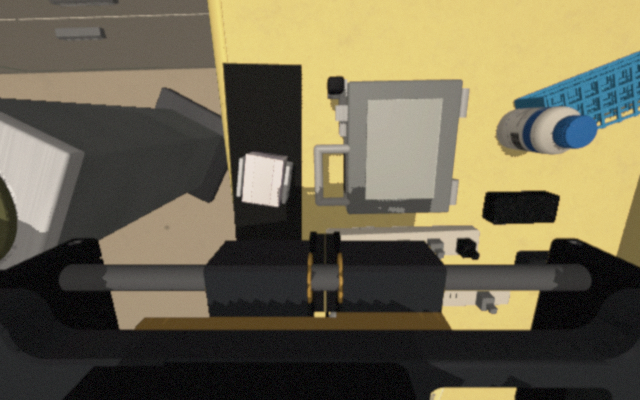

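The extra push raised the force without motion, so the catch is against its end stop. The knob is now at (336,86), near the warmer's left edge. I'll measure the knob and bar again.

```bash
python3 - <<'E'
from h import *
import pickle
np.set_printoptions(precision=4,suppress=True)
i=cv2.imread('pics/w5.png')[60:240,220:480]; cv2.imwrite('pics/w5z.png',cv2.resize(i,None,fx=3,fy=3,interpolation=cv2.INTER_CUBIC))
c=pickle.load(open('w5.pkl','rb'))
k=onz(c,335.5,85,.1165); d=k[:2]-[.4432,.3803]; a=np.radians(28.7)
print('knob',k,'shift y',-d[0]*np.sin(a)+d[1]*np.cos(a))
print('bar',onz(c,318,147,.0725),onz(c,320,202,.0725))
E
```

```text
knob [0.4325 0.3991 0.1165] shift y 0.021665548095085346
bar [0.446  0.3379 0.0725] [0.4785 0.282  0.0725]
```

View pics/w5z.png

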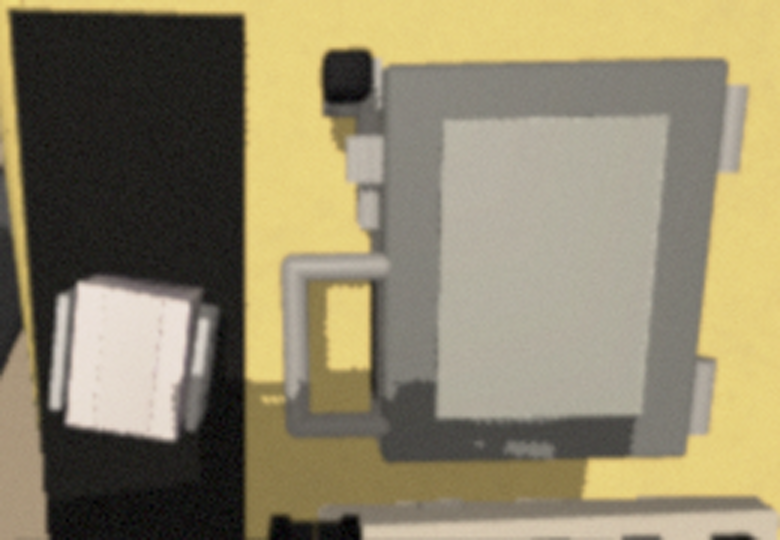

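```bash
python3 -m crank '[[26,-9,7,-30,0,0,0],[26,-9,7,-70,0,0,0],[26,-9,7,-105,0,0,0],[26,-9,7,-120,0,0,0],[26,-9,7,-120,0,0,0]]' 25; python3 - <<'E'
from h import *
c=snap('wrist','w6.png');o=get_obs();print(o['tool_pos'],o['tool_rot'],o['time_s'],o['force'],o['grip_width'])
s=snap('scene','s6.png')
i=cv2.imread('pics/s6.png')[80:230,220:400]; cv2.imwrite('pics/s6z.png',cv2.resize(i,None,fx=4,fy=4,interpolation=cv2.INTER_CUBIC))
E
```

```text
time_s: 4.85
tool_pos: [0.4594, 0.3101, 0.1794]
tool_rot: [179.5, 0.2, 28.7]
force: [0.3, 0.3, 0.9]
grip_width: 0.025
[0.46073639 0.31073104 0.18170689] [ 1.79569573e+02 -1.05133087e-02  2.86465448e+01] 4.9 [ 0.12982864 -0.09796759  0.45376843] 0.02545446544723819
```

View pics/w6.png

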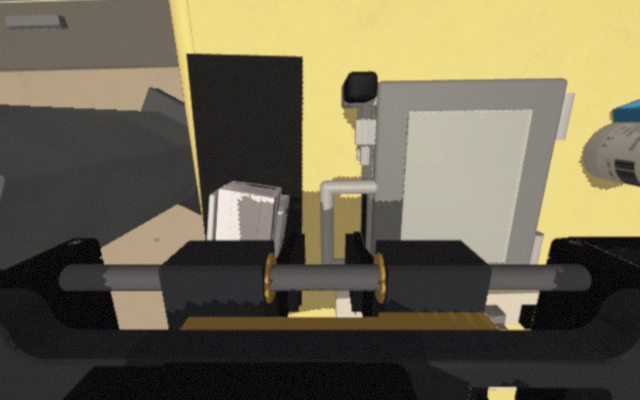

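View pics/s6z.png

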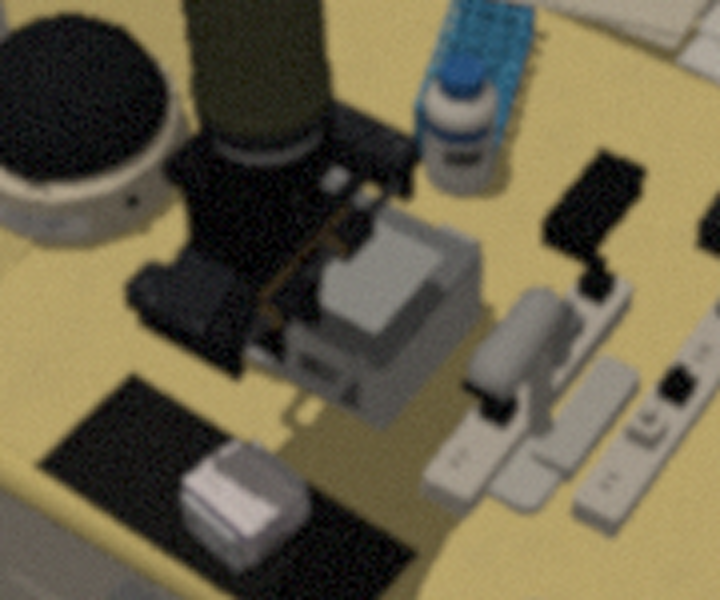

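```bash
python3 -m crank '[[26,0,0,-25,0,0,0],[26,0,0,-50,0,0,0],[26,0,0,-56,0,0,0],[26,0,0,-56,0,0,0],[0,0,0,-56,0,0,0],[0,0,0,-56,0,0,0],[0,0,0,-56,0,0,0],[0,0,0,-56,0,0,0]]' 25
```

```text
time_s: 5.75
tool_pos: [0.4606, 0.3107, 0.1282]
tool_rot: [179.6, -0.0, 28.6]
force: [-5.0, -2.2, 5.6]
grip_width: 0.0089
```

```bash
python3 -m crank '[[0,1,0.5,8,0,0,0],[0,1.5,1,16,0,0,0],[0,3.4,1.9,31,0,0,0],[0,7,4,46,0,0,0]]' 30;python3 - <<'E'
from h import *
snap('wrist','w7.png');o=get_obs();print(o['tool_pos'],o['tool_rot'],o['time_s'],o['force'],o['grip_width'])
E
```

```text
time_s: 6.15
tool_pos: [0.4675, 0.3145, 0.1748]
tool_rot: [179.6, 0.0, 28.6]
force: [1.1, 1.6, -5.1]
grip_width: 0.009
[0.46822835 0.31497275 0.17741139] [ 1.79633595e+02 -6.96991121e-02  2.86320713e+01] 6.2 [-3.11897167 -2.88465312  2.83103801] 0.009009767922412619
```

View pics/w7.png

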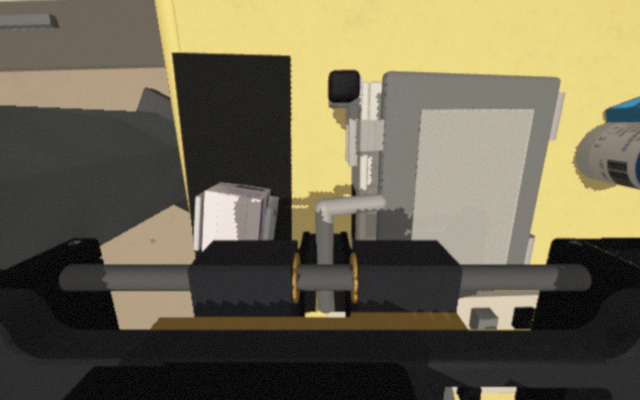

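```bash
python3 -m crank '[[0,10.7,5.7,24.6,0,0,0],[0,22.2,12,43.8,0,0,0],[0,36.2,19.7,60.8,0,0,0],[0,52,28.4,75.2,0,0,0],[0,69.8,38.1,86.7,0,0,0],[0,88.8,48.5,95.2,0,0,0]]' 30;python3 - <<'E'
from h import *
snap('wrist','w8.png');o=get_obs();print(o['tool_pos'],o['tool_rot'],o['time_s'],o['force'],o['grip_width'],o['qpos'])
E
```

```text
time_s: 6.8
tool_pos: [0.5563, 0.3642, 0.2761]
tool_rot: [179.8, -0.1, 28.7]
force: [-3.8, -0.5, 1.9]
grip_width: 0.0088
[0.55957496 0.36598132 0.27689795] [179.73388104  -0.40386273  28.68622897] 6.85 [-2.44971499  0.0910383  11.23960302] 0.009304908638875314 [-45.85373606  20.85743005  13.46936477  82.2810453   -4.57638545
  77.04508545  -3.55525807]
```

View pics/w8.png

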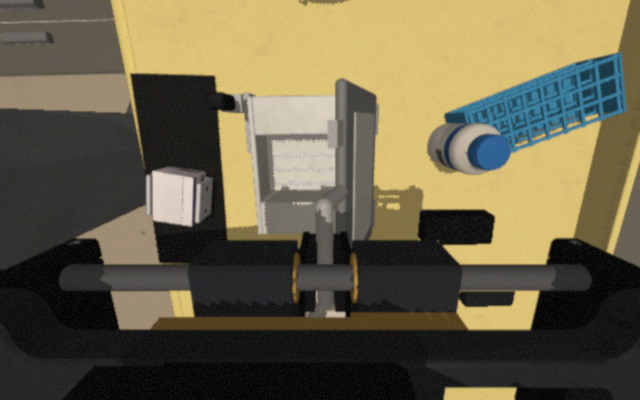

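```bash
python3 -m crank '[[0,16.8,9.2,3,0,0,0],[0,30,16.4,4,0,0,0],[0,42,23,3,0,0,0],[0,52,28.5,2,0,0,0],[0,60,33,1,0,0,0],[0,66,36,0,0,0,0],[0,68,37,-1,0,0,0]]' 30;python3 - <<'E'
from h import *
snap('wrist','w9.png');o=get_obs();print(o['tool_pos'],o['tool_rot'],o['time_s'],o['force'],o['grip_width'],o['qpos'])
E
```

```text
time_s: 7.55
tool_pos: [0.624, 0.4022, 0.2781]
tool_rot: [179.8, 0.2, 28.7]
force: [-19.6, -9.0, 18.5]
grip_width: 0.0084
[0.62393257 0.40210264 0.27813589] [1.79829281e+02 1.66217326e-01 2.87396544e+01] 7.6 [-16.3165723   -7.1822799   14.03297886] 0.008681331256266795 [-43.60176324  30.53189591  13.56590158  68.81858801  -6.75532556
  81.58844662  -2.10724186]
```

View pics/w9.png

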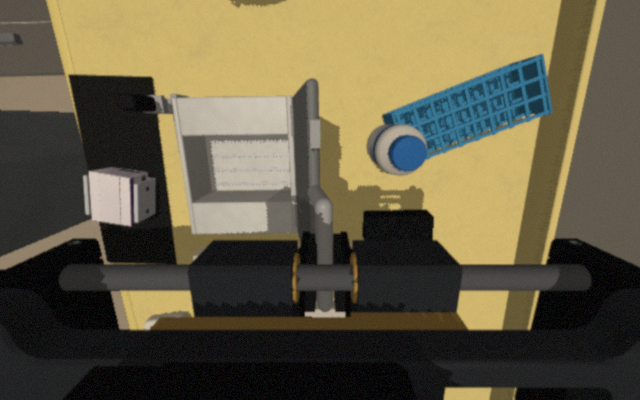

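```bash
python3 -m crank '[[26,-2,-1,0,0,0,0],[26,-2,-1,0,0,0,0],[26,-2,-1,0,0,0,0],[26,-2,-1,30,0,0,0],[26,-2,-1,70,0,0,0],[87,-20,-12,90,0,0,8],[87,-50,-30,90,0,0,16],[87,-80,-50,80,0,0,24]]' 20;python3 - <<'E'
from h import *
snap('wrist','w10.png');snap('scene','s10.png');o=get_obs();print(o['tool_pos'],o['tool_rot'],o['time_s'],o['force'],o['grip_width'],o['qpos'])
E
```

```text
time_s: 8.4
tool_pos: [0.5444, 0.3521, 0.3598]
tool_rot: [179.7, -0.1, 53.1]
force: [1.0, 0.0, 0.3]
grip_width: 0.0425
[0.5402799  0.34892693 0.35544667] [179.97856049   0.54753317  52.8376649 ] 8.5 [-0.33181548 -0.71772367 -0.42798027] 0.049858196328141535 [-43.19578061  16.62791692  10.13396165  78.52642504  -2.69207882
  85.60591722  19.59162088]
```

View pics/s10.png

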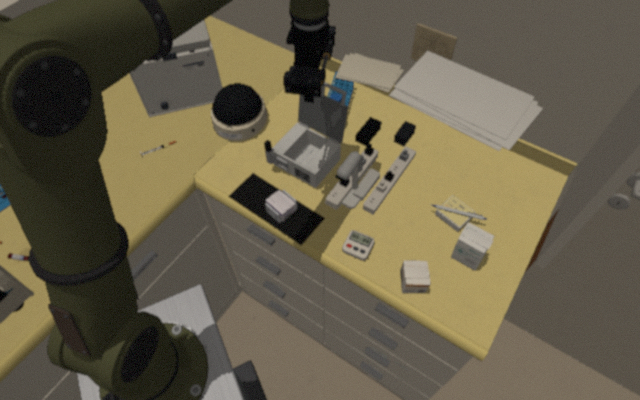

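The lid stays upright and open, at (325,115). Next I move above the box.

```bash
python3 -m crank '[[87,-20,-12,-10,0,0,8],[87,-40,-25,-30,0,0,16],[87,-65,-40,-50,0,0,24],[87,-90,-55,-70,0,0,32],[87,-110,-70,-90,0,0,40.5],[87,-136,-85,-105,0,0,49],[87,-136,-85,-105,0,0,56.7],[87,-136,-85,-105,0,0,56.7]]' 20;python3 -m crank '[[87,0,0,0,0,0,0],[87,0,0,0,0,0,0]]'; python3 - <<'E'
from h import *
c=snap('wrist','w11.png');o=get_obs();print(o['tool_pos'],o['tool_rot'],o['time_s'],o['force'],o['grip_width'],o['qpos'])
c=snap('top','t11.png')
i=cv2.imread('pics/t11.png')[140:310,180:390]; cv2.imwrite('pics/t11z.png',cv2.resize(i,None,fx=3.5,fy=3.5,interpolation=cv2.INTER_CUBIC))
E
```

```text
time_s: 9.3
tool_pos: [0.4045, 0.2638, 0.2503]
tool_rot: [179.9, 0.5, 109.5]
force: [0.8, -0.2, -1.0]
grip_width: 0.087
time_s: 9.5
tool_pos: [0.4056, 0.2644, 0.2509]
tool_rot: [179.9, 0.5, 109.3]
force: [-0.8, -0.9, 0.9]
grip_width: 0.0868
[0.40545721 0.26430398 0.25075885] [179.87324584   0.51952801 109.3480658 ] 9.55 [ 0.09082329 -0.14595962 -0.40958959] 0.08711880677995464 [-41.67990518  -0.37928874   5.09258626 109.43715564   0.60020908
  70.97451387  72.56537016]
```

View pics/w11.png

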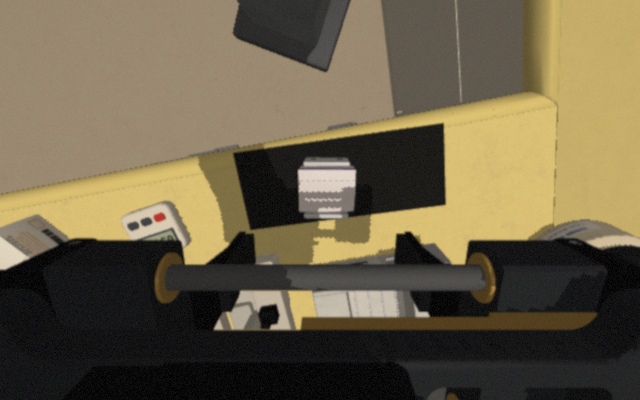

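View pics/t11z.png

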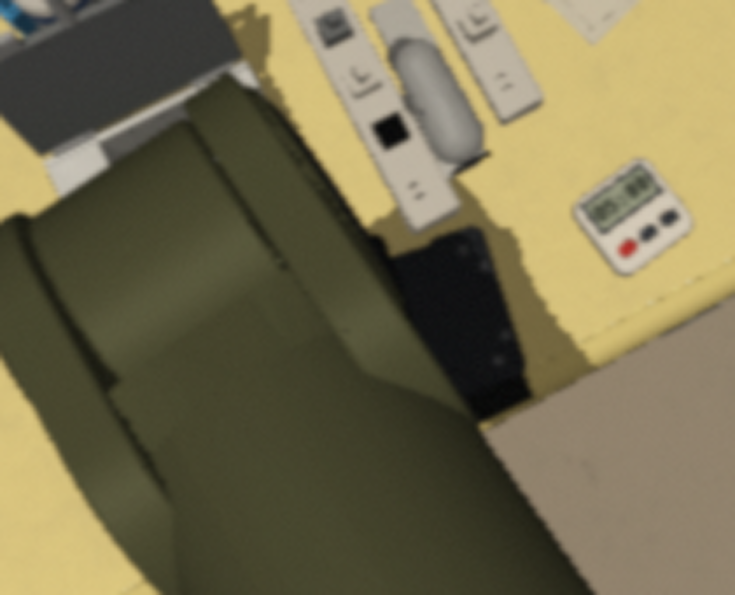

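The box top is at (298–356, 166–214), square to the jaws. I'll measure it in this view.

```bash
python3 - <<'E'
from h import *
np.set_printoptions(precision=4,suppress=True)
c=read_camera('wrist'); im=c['img'];hsv=cv2.cvtColor(im,cv2.COLOR_RGB2HSV);V=hsv[...,2]
i=im[140:240,270:390,::-1]; cv2.imwrite('pics/w11z.png',cv2.resize(i,None,fx=6,fy=6,interpolation=cv2.INTER_CUBIC))
Z=onz
m=((V>175)&(hsv[...,1]<50)).astype(np.uint8);m[:,:290]=0;m[:,365:]=0;m[:163]=0;m[:]*=1;m[222:]=0
m=cv2.morphologyEx(m,cv2.MORPH_OPEN,np.ones((3,3)))
cs,_=cv2.findContours(m,cv2.RETR_EXTERNAL,cv2.CHAIN_APPROX_NONE); k=max(cs,key=cv2.contourArea)
print(cv2.boundingRect(k))
P=np.array([onz(c,u,v,.042)[:2] for u,v in cv2.convexHull(k)[:,0]],np.float32)*1000; print(cv2.minAreaRect(P))
E
```

```text
(299, 170, 56, 23)
((393.4570007324219, 259.6288146972656), (24.20134925842285, 59.821434020996094), 19.467910766601562)
```

View pics/w11z.png

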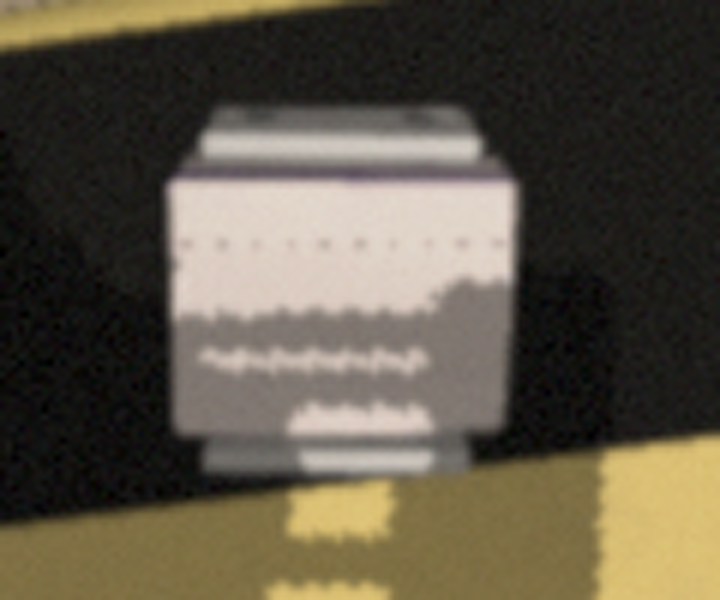

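```bash
python3 - <<'E'
from h import *
np.set_printoptions(precision=4,suppress=True)
c=read_camera('wrist')
L=np.array([onz(c,(x+.5)/6-.5+270,(y+.5)/6-.5+140,.042) for x,y in[(166,178),(518,178),(505,438),(173,438)]])
print(L.mean(0),[np.linalg.norm(L[i]-L[i-1]) for i in range(4)],[np.degrees(np.arctan2(*(L[i]-L[i-1])[1::-1])) for i in range(4)],get_obs()['tool_pos'])
E
```

```text
[0.404  0.2632 0.042 ] [np.float64(0.04863711821851171), np.float64(0.06258356854323105), np.float64(0.048543127694250954), np.float64(0.06164452392425432)] [np.float64(-160.60075172248958), np.float64(109.49124762055241), np.float64(18.29051690980569), np.float64(-70.4115433792237)] [0.405  0.264  0.2504]
```

```bash
python3 -m crank '[[87,-1,-1,-40,0,0,0.1],[87,-1,-1,-80,0,0,0.1],[87,-1,-1,-115,0,0,0.1],[87,-1,-1,-140,0,0,0.1],[87,-1,-1,-155,0,0,0.1],[87,-1,-1,-168,0,0,0.1],[87,-1,-1,-168,0,0,0.1],[87,-1,-1,-168,0,0,0.1]]' 15; python3 -m crank '[[55,0,0,0,0,0,0],[55,0,0,0,0,0,0],[55,0,0,0,0,0,0],[55,0,0,0,0,0,0],[55,0,0,0,0,0,0],[55,0,0,0,0,0,0]]' 15
```

```text
time_s: 10.5
tool_pos: [0.4043, 0.2633, 0.0828]
tool_rot: [179.9, 0.5, 109.5]
force: [-0.1, 0.4, 0.2]
grip_width: 0.0869
time_s: 11.1
tool_pos: [0.4045, 0.2636, 0.0833]
tool_rot: [179.9, 0.5, 109.5]
force: [-0.6, 0.3, 3.7]
grip_width: 0.0626
```

```bash
python3 -m crank '[[50,0,0,8,0,0,0],[50,0,0,22,0,0,0],[50,0,0,40,0,0,0],[50,0,0,60,0,0,0],[50,0,0,70,0,0,0],[50,0,0,70,0,0,0]]' 15; python3 - <<'E'
from h import *
c=snap('wrist','w12.png');o=get_obs();print(o['tool_pos'],o['tool_rot'],o['time_s'],o['force'],o['grip_width'])
E
```

```text
time_s: 11.7
tool_pos: [0.4053, 0.2641, 0.1548]
tool_rot: [179.7, 0.5, 109.5]
force: [0.5, -0.2, -1.0]
grip_width: 0.0628
[0.40469409 0.26365868 0.15361737] [179.79899612   0.4879027  109.51154028] 11.75 [-0.2560477   0.61348254 -0.764516  ] 0.061950451947911336
```

View pics/w12.png

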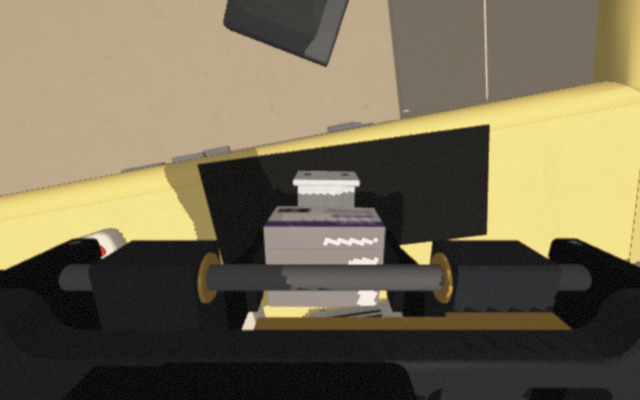

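```bash
python3 -m crank '[[50,-10,20,0,0,0,-6],[50,-22,40,0,0,0,-13],[50,-36,64,0,0,0,-21],[50,-49,85,-10,0,0,-29.5],[50,-49,85,-35,0,0,-29.5],[50,-49,85,-55,0,0,-29.5],[50,-49,85,-65,0,0,-29.5],[50,-49,85,-65,0,0,-29.5]]' 15; python3 - <<'E'
from h import *
c=snap('wrist','w13.png');o=get_obs();print(o['tool_pos'],o['tool_rot'],o['time_s'],o['force'],o['grip_width'])
E
```

```text
time_s: 12.55
tool_pos: [0.3546, 0.3473, 0.0864]
tool_rot: [179.9, 0.7, 80.0]
force: [-0.7, -0.5, -0.6]
grip_width: 0.0626
[0.35535666 0.34799555 0.08772768] [179.86394491   0.59845665  79.98850471] 12.6 [-0.4120297  -0.13494537  0.17378508] 0.06290400555420433
```

View pics/w13.png

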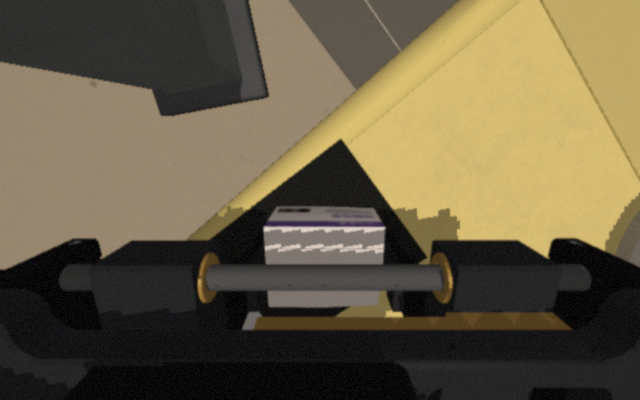

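```bash
python3 -m crank '[[50,0,0,-4,0,0,0],[50,0,0,-7,0,0,0],[50,0,0,-8,0,0,0],[50,0,0,-8.5,0,0,0]]' 15; python3 - <<'E'
from h import *
o=get_obs();print(o['tool_pos'],o['tool_rot'],o['time_s'],o['force'],o['wrist_torque'])
E
```

```text
time_s: 13.0
tool_pos: [0.3557, 0.3481, 0.0803]
tool_rot: [179.9, 0.6, 80.0]
force: [-1.7, -3.1, 8.6]
grip_width: 0.0625
[0.3556739  0.34807137 0.08033517] [179.85046431   0.57877782  79.96960233] 13.0 [-1.708747   -3.0502023   8.60149868] [-0.50357088  0.4969485   0.01298182]
```

```bash
python3 -m crank '[[80,0,0,0,0,0,0],[80,0,0,0,0,0,0],[80,0,0,0,0,0,0],[80,0,0,0,0,0,0],[80,0,0,0,0,0,0],[80,0,0,20,0,0,0],[80,0,0,55,0,0,0],[80,0,0,90,0,0,0]]' 15; python3 -m crank '[[80,0,0,40,0,0,0],[80,0,0,60,0,0,0],[80,0,0,60,0,0,0],[80,0,0,60,0,0,0]]'; python3 - <<'E'
from h import *
import pickle
c=snap('wrist','w14.png');o=get_obs();print(o['tool_pos'],o['tool_rot'],o['time_s'],o['force'],o['grip_width'],o['qpos'])
pickle.dump({k:np.array(v) for k,v in c.items()},open('w14.pkl','wb'))
i=cv2.imread('pics/w14.png')[100:240,240:420]; cv2.imwrite('pics/w14z.png',cv2.resize(i,None,fx=4,fy=4,interpolation=cv2.INTER_CUBIC))
E
```

```text
time_s: 13.8
tool_pos: [0.3552, 0.3476, 0.1707]
tool_rot: [179.9, 0.7, 80.0]
force: [-0.3, 0.5, -0.2]
grip_width: 0.0801
time_s: 14.2
tool_pos: [0.3551, 0.3475, 0.2305]
tool_rot: [179.9, 0.7, 80.0]
force: [-0.2, -0.1, 0.2]
grip_width: 0.08
[0.35476172 0.34713558 0.22955794] [179.96216162   0.75941255  79.97569387] 14.25 [-0.6746193  0.2051973  0.5253399] 0.07994554375248246 [-49.57630127   2.57045819   1.91972819 108.96405003   0.37669238
  69.08890243  32.18154931]
```

View pics/w14z.png

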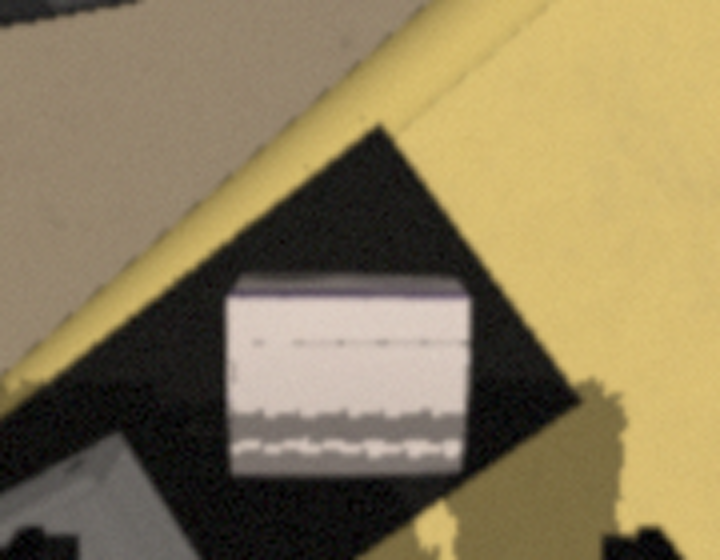

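View pics/w14.png

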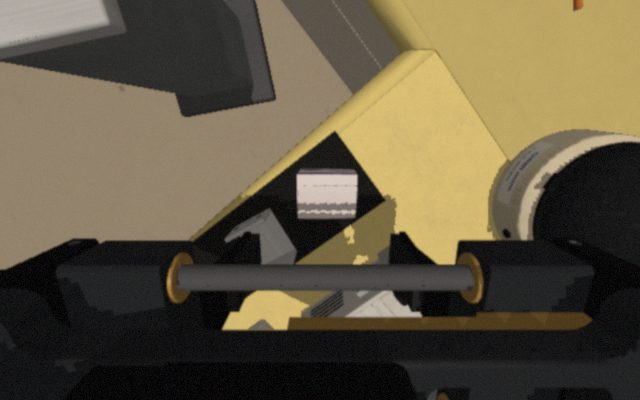

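```bash
python3 - <<'E'
from h import *
import pickle
np.set_printoptions(precision=4,suppress=True)
c=pickle.load(open('w14.pkl','rb'))
L=np.array([onz(c,(x+.5)/4-.5+240,(y+.5)/4-.5+100,.039) for x,y in[(226,297),(470,297),(463,474),(231,474)]])
print(L.mean(0),[np.linalg.norm(L[i]-L[i-1]) for i in range(4)],[np.degrees(np.arctan2(*(L[i]-L[i-1])[1::-1])) for i in range(4)])
E
python3 -m crank '[[80,0,0,0,0,0,-8],[80,0,0,0,0,0,-16],[80,0,0,0,0,0,-24],[80,0,0,0,0,0,-32],[80,0,0,0,0,0,-40],[80,0,0,0,0,0,-48],[80,0,0,0,0,0,-56],[80,0,0,0,0,0,-64]]' 15; python3 -m crank '[[80,0,0,0,0,0,-8],[80,0,0,0,0,0,-16],[80,0,0,0,0,0,-24],[80,0,0,0,0,0,-26],[80,0,0,0,0,0,-26],[80,0,0,0,0,0,-26]]'; python3 - <<'E'
from h import *
import pickle
c=snap('wrist','w15.png');o=get_obs();print(o['tool_pos'],o['tool_rot'],o['time_s'],o['force'],o['grip_width'],o['qpos'])
pickle.dump({k:np.array(v) for k,v in c.items()},open('w15.pkl','wb'))
E
```

```text
[0.3551 0.347  0.039 ] [np.float64(0.047368824048267935), np.float64(0.06167810835166775), np.float64(0.04724047703186283), np.float64(0.061321312586166146)] [np.float64(169.97238235531563), np.float64(80.09712070988611), np.float64(-10.46087462489315), np.float64(-99.78096942372487)]
time_s: 15.05
tool_pos: [0.354, 0.3464, 0.2274]
tool_rot: [179.8, 0.9, 15.6]
force: [-0.4, -0.3, -0.2]
grip_width: 0.08
time_s: 15.65
tool_pos: [0.3535, 0.3459, 0.2261]
tool_rot: [179.7, 1.0, -10.3]
force: [0.3, -0.1, 0.1]
grip_width: 0.0799
[0.35370102 0.3460623  0.22643359] [179.7509558    0.99822585 -10.3022629 ] 15.7 [-0.23794637  0.42757502 -0.09437166] 0.08001460311822117 [-51.11826737   2.59139921   4.20935272 109.32748946  -0.95913632
  68.84076978 -56.85995953]
```

View pics/w15.png

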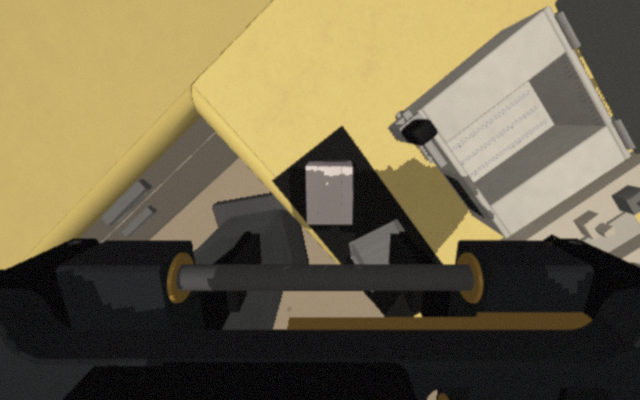

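The box stands flat on the mat at (330,193), and the knob is at (415,128), clear of the right-hand end of the gripper body. I descend for the second grasp.

```bash
python3 -m crank '[[80,1.4,1,-30,0.07,-1,0.2],[80,1.4,1,-65,0.07,-1,0.2],[80,1.4,1,-95,0.07,-1,0.2],[80,1.4,1,-118,0.07,-1,0.2],[80,1.4,1,-130,0.07,-1,0.2],[80,1.4,1,-136,0.07,-1,0.2],[80,1.4,1,-136,0.07,-1,0.2],[80,1.4,1,-136,0.07,-1,0.2]]' 15; python3 - <<'E'
from h import *
c=snap('wrist','w16.png');c=snap('scene','s16.png');o=get_obs();print(o['tool_pos'],o['tool_rot'],o['time_s'],o['force'],o['grip_width'])
i=cv2.imread('pics/s16.png')[80:230,200:380]; cv2.imwrite('pics/s16z.png',cv2.resize(i,None,fx=4,fy=4,interpolation=cv2.INTER_CUBIC))
E
```

```text
time_s: 16.5
tool_pos: [0.3557, 0.3477, 0.0914]
tool_rot: [-179.9, -0.0, -10.1]
force: [-0.2, 0.1, 0.0]
grip_width: 0.0803
[0.35570644 0.34771988 0.09159581] [-1.79892013e+02 -4.01485156e-02 -1.00961264e+01] 16.6 [ 0.60747286 -0.70409022  0.13774499] 0.07995356928200252
```

View pics/s16z.png

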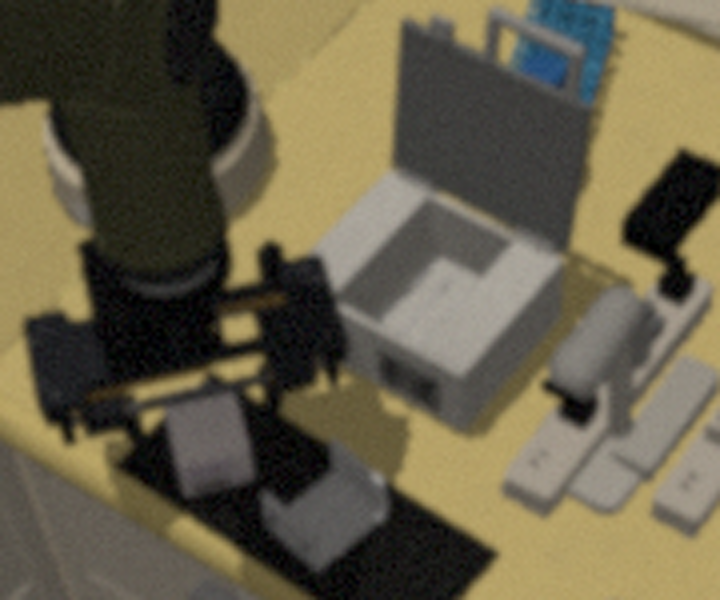

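View pics/w16.png

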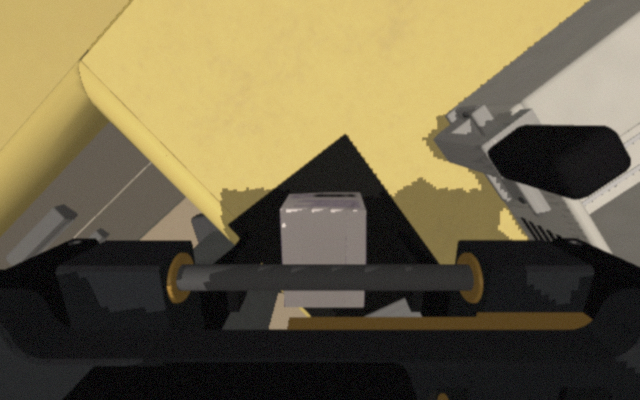

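```bash
python3 -m crank '[[80,0,0,-2,0,0,0],[40,0,0,-2,0,0,0],[40,0,0,-2,0,0,0],[40,0,0,-2,0,0,0],[40,0,0,-2,0,0,0],[40,0,0,-2,0,0,0],[40,0,0,-2,0,0,0],[40,0,0,-2,0,0,0]]' 20; python3 -m crank '[[40,0,0,8,0,0,0],[40,0,0,22,0,0,0],[40,0,0,40,0,0,0],[40,0,0,65,0,0,0],[40,0,0,100,0,0,0],[40,0,0,110,0,0,0]]'; python3 - <<'E'
from h import *
c=snap('wrist','w17.png');o=get_obs();print(o['tool_pos'],o['tool_rot'],o['time_s'],o['force'],o['grip_width'])
E
```

```text
time_s: 17.4
tool_pos: [0.3557, 0.3477, 0.0896]
tool_rot: [-179.9, -0.0, -10.1]
force: [0.1, -0.9, 0.5]
grip_width: 0.0482
time_s: 18.0
tool_pos: [0.3572, 0.3493, 0.2044]
tool_rot: [-179.5, -0.3, -10.1]
force: [-0.0, 0.8, -0.8]
grip_width: 0.048
[0.35725058 0.34929869 0.20438983] [-179.50899191   -0.26896405  -10.1067779 ] 18.05 [ 0.73127851  0.57048181 -0.63279403] 0.048019799083984675
```

View pics/w17.png

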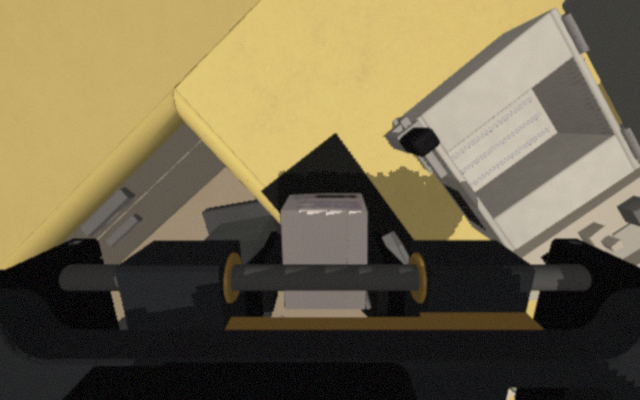

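```bash
python3 -m crank '[[40,0,0,35,0,0,5],[40,10,0,75,0,0,12],[40,35,0,110,0,0,19],[40,70,0,136,0,0,27],[40,105,0,136,0,0,34],[40,143,1,136,0,0,38.8],[40,143,1,136,0,0,38.8],[40,143,1,136,0,0,38.8]]' 20; python3 -m crank '[[40,0,0,0,0,0,0],[40,0,0,0,0,0,0]]'; python3 - <<'E'
from h import *
import pickle
c=snap('wrist','w18.png');o=get_obs();print(o['tool_pos'],o['tool_rot'],o['time_s'],o['force'],o['grip_width'],o['qpos'])
pickle.dump({k:np.array(v) for k,v in c.items()},open('w18.pkl','wb'))
i=cv2.imread('pics/w18.png')[60:250,200:460]; cv2.imwrite('pics/w18z.png',cv2.resize(i,None,fx=3,fy=3,interpolation=cv2.INTER_CUBIC))
E
```

```text
time_s: 18.85
tool_pos: [0.5004, 0.3497, 0.3386]
tool_rot: [-179.5, -0.1, 28.6]
force: [-0.4, -0.1, -0.7]
grip_width: 0.0479
time_s: 19.05
tool_pos: [0.499, 0.3502, 0.3383]
tool_rot: [-179.5, -0.0, 28.6]
force: [-0.8, -0.4, -0.9]
grip_width: 0.0484
[0.49918945 0.35020494 0.33863185] [-1.79510915e+02 -6.39597842e-02  2.86459363e+01] 19.1 [-0.12982645  0.32253498 -0.48972798] 0.04786513619278787 [-44.55794278  12.27054601   8.61627113  85.6342047   -2.32319595
  82.10875305  -7.17489633]
```

View pics/w18.png

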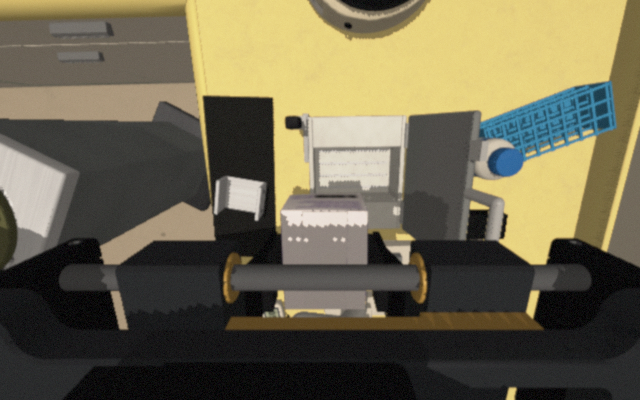

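View pics/w18z.png

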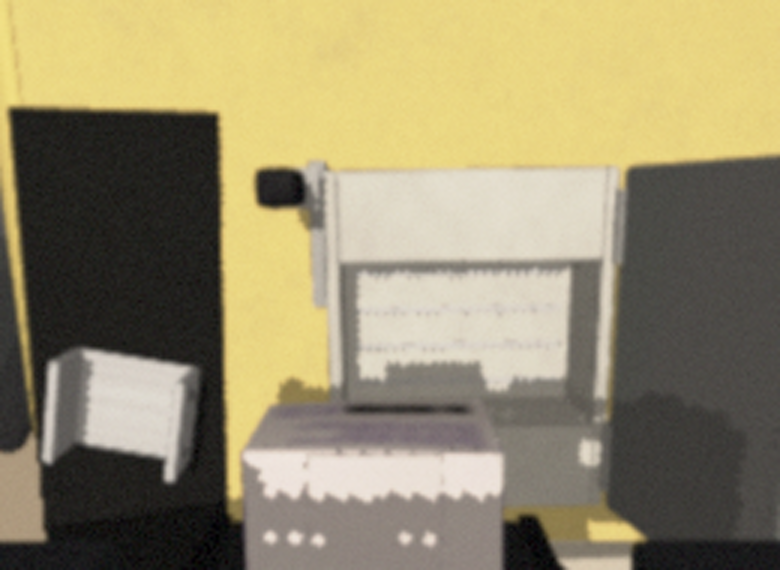

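```bash
python3 - <<'E'
from h import *
import pickle
np.set_printoptions(precision=4,suppress=True)
c=pickle.load(open('w18.pkl','rb'))
Z=lambda x,y,z:onz(c,(x+.5)/3-.5+200,(y+.5)/3-.5+60,z)
a=np.radians(28.7);ex=np.array([np.cos(a),np.sin(a)]);ey=np.array([-ex[1],ex[0]])
P={n:Z(*p,.068) for n,p in dict(A=(330,170),B=(618,168),C=(608,505),I1=(342,262),I2=(602,262)).items()}
for n,p in P.items():
    d=p[:2]-[.530,.379]; print(n,p,'w',d@ex,d@ey)
d=P['B']-P['A'];print(np.degrees(np.arctan2(d[1],d[0])),np.linalg.norm(d))
d=P['B']-P['C'];print(np.degrees(np.arctan2(d[1],d[0]))-90,np.linalg.norm(d))
# lower front corner / back of floor bright etc
print('floor', [ (Z(x,y,.010)[:2]-[.530,.379])@np.c_[ex,ey] for x,y in((357,272),(570,268))])
E
```

```text
A [0.4434 0.4146 0.068 ] w -0.05884082002714751 0.07283390685680026
B [0.5462 0.4716 0.068 ] w 0.05870630124530743 0.07348118019999106
C [0.6222 0.3464 0.068 ] w 0.06518520145524856 -0.07289963692267656
I1 [0.4651 0.3843 0.068 ] w -0.05436523437739768 0.03585247290374485
I2 [0.5609 0.4367 0.068 ] w 0.054829265615592634 0.03572740748008599
29.015496079582093 0.11754890336460837
31.234290539766803 0.14652412691918776
floor [array([-0.0493,  0.0265]), array([0.0546, 0.0283])]
```

```bash
python3 - <<'E'
import cv2,numpy as np
a=cv2.imread('pics/w16.png')[80:250,420:640]; b=cv2.imread('pics/w15.png')[90:220,370:520];d=cv2.imread('pics/w18.png')[100:190,280:360]
cv2.imwrite('pics/cz.png',np.hstack([cv2.resize(a,(400,310),interpolation=2),cv2.resize(b,(380,310),interpolation=2)]))
cv2.imwrite('pics/dz.png',cv2.resize(d,None,fx=6,fy=6,interpolation=2))
E
```

```text
(no output)
```

View pics/cz.png

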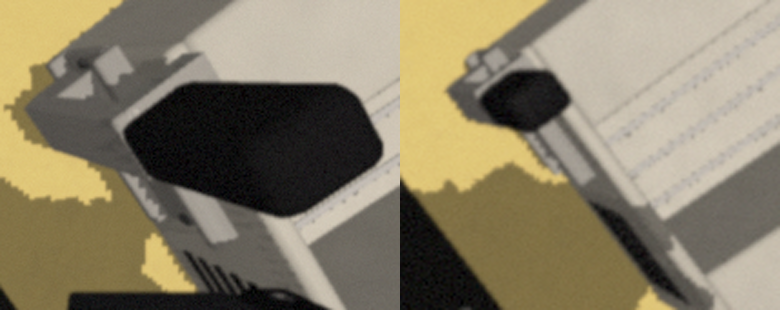

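View pics/dz.png

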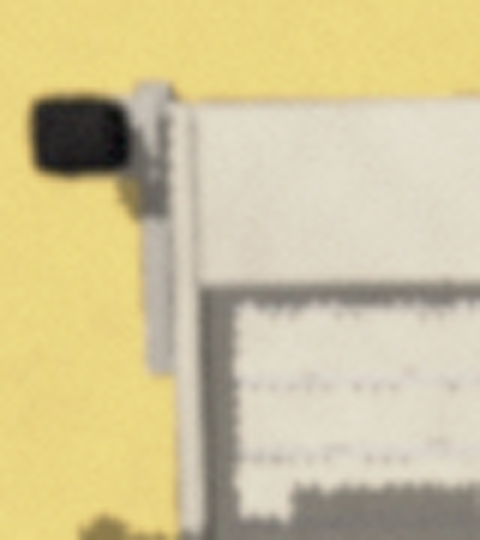

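```bash
python3 -m crank '[[40,3,4,0,3,-5.7,0],[40,7,10,-10,6,-11.5,0],[40,11,15,-30,9,-17.2,0.1],[40,13.9,19.5,-55,12.1,-23,0.2],[40,13.9,19.5,-79,12.1,-23,0.2],[40,13.9,19.5,-79,12.1,-23,0.2],[40,13.9,19.5,-79,12.1,-23,0.2]]' 20; python3 - <<'E'
from h import *
from scipy.spatial.transform import Rotation as R
np.set_printoptions(precision=4,suppress=True)
c=snap('wrist','w19.png');s=snap('scene','s19.png');o=get_obs();print(o['tool_pos'],o['tool_rot'],o['time_s'],o['force'],o['grip_width'],o['qpos'])
M=R.from_euler('xyz',o['tool_rot'],degrees=True).as_matrix();print(M)
a=np.radians(28.8);print('axis in warmer', np.array([[np.cos(a),np.sin(a),0],[-np.sin(a),np.cos(a),0],[0,0,1]])@M)
i=cv2.imread('pics/s19.png')[60:210,220:400]; cv2.imwrite('pics/s19z.png',cv2.resize(i,None,fx=4,fy=4,interpolation=cv2.INTER_CUBIC))
E
```

```text
time_s: 19.8
tool_pos: [0.513, 0.3701, 0.2606]
tool_rot: [-180.0, -26.1, 29.0]
force: [0.7, 0.5, -0.7]
grip_width: 0.048
[0.5141 0.3706 0.2623] [-179.9394  -26.2587   28.9359] 19.9 [ 0.5011 -0.0686 -0.8309] 0.04808548925965656 [-47.3959   2.7295   7.0266 108.6003   6.8514  43.0917 -15.4466]
[[ 0.7849  0.4842  0.3867]
 [ 0.4339 -0.8749  0.215 ]
 [ 0.4424 -0.0009 -0.8968]]
axis in warmer [[ 0.8968  0.0028  0.4424]
 [ 0.0021 -1.      0.0021]
 [ 0.4424 -0.0009 -0.8968]]
```

View pics/s19z.png

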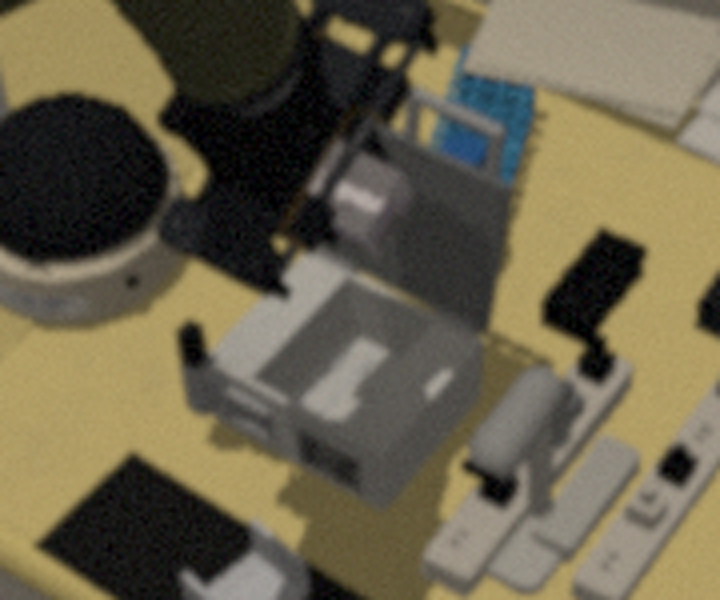

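View pics/w19.png

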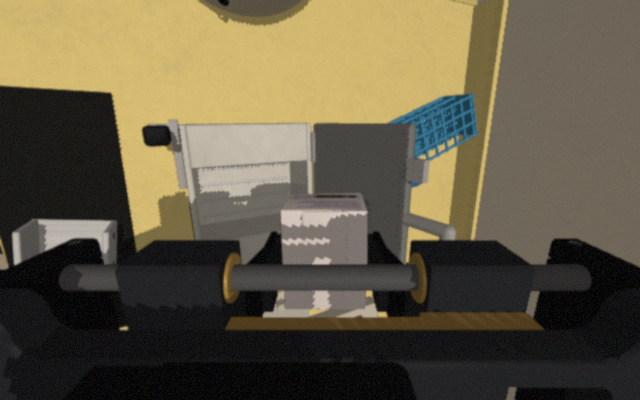

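```bash
python3 -m crank '[[40,-1,-1,-30,0,0,0],[40,-1,-1,-60,0,0,0],[40,-1,-1,-85,0,0,0],[40,-1,-1,-105,0,0,0],[40,-1,-1,-122,0,0,0],[40,-1,-1,-134,0,0,0],[40,-1,-1,-140,0,0,0],[40,-1,-1,-140,0,0,0]]' 20; python3 - <<'E'
from h import *
np.set_printoptions(precision=4,suppress=True)
c=snap('wrist','w20.png');s=snap('scene','s20.png');o=get_obs();print(o['tool_pos'],o['tool_rot'],o['time_s'],o['force'],o['grip_width'],o['qpos'])
i=cv2.imread('pics/s20.png')[60:210,220:400]; cv2.imwrite('pics/s20z.png',cv2.resize(i,None,fx=4,fy=4,interpolation=cv2.INTER_CUBIC))
E
```

```text
time_s: 20.7
tool_pos: [0.5134, 0.3698, 0.1222]
tool_rot: [-180.0, -26.2, 28.9]
force: [-0.0, -0.6, 0.1]
grip_width: 0.0479
[0.5138 0.3702 0.1235] [-179.9142  -26.3655   28.9214] 20.8 [ 0.7577  0.1194 -0.4009] 0.04791308304822534 [-47.3152  11.8412   7.3507 116.3269   7.9568  26.2489 -17.8615]
```

View pics/s20z.png

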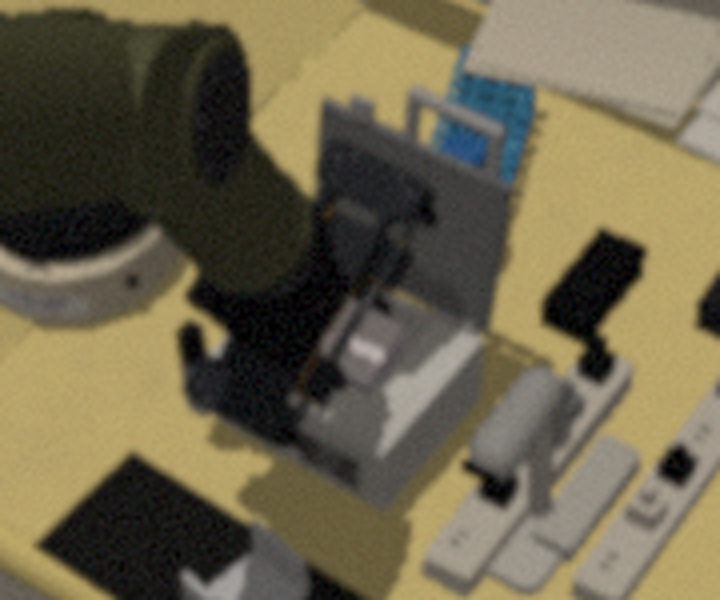

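View pics/w20.png

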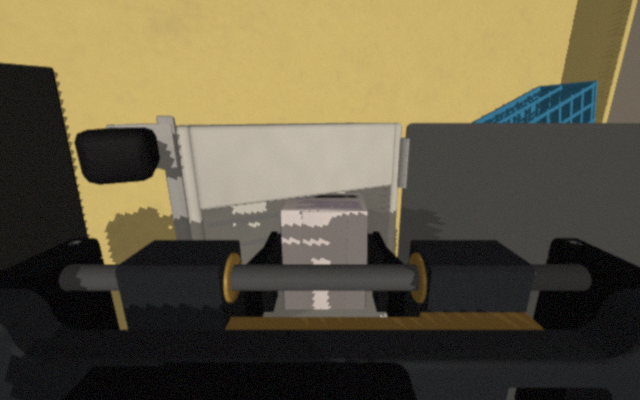

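```bash
python3 -m crank '[[40,-0.7,-0.5,-8,0,0,0],[40,-0.7,-0.5,-15,0,0,0],[40,-0.7,-0.5,-19,0,0,0],[40,-0.7,-0.5,-21,0,0,0],[40,-0.7,-0.5,-21,0,0,0]]' 20; python3 - <<'E'
from h import *
np.set_printoptions(precision=4,suppress=True)
o=get_obs();print(o['tool_pos'],o['tool_rot'],o['time_s'],o['force'],o['wrist_torque'],o['grip_width'])
E
```

```text
time_s: 21.3
tool_pos: [0.5129, 0.3694, 0.1018]
tool_rot: [-179.9, -26.3, 28.9]
force: [-0.1, -0.0, -0.3]
grip_width: 0.048
[0.5129 0.3694 0.1018] [-179.9338  -26.3077   28.9312] 21.3 [-0.0826 -0.0239 -0.345 ] [-0.3606  0.4872  0.0016] 0.04802627568144366
```

```bash
python3 -m crank '[[40,0,0,-1.5,0,0,0],[40,0,0,-3,0,0,0],[40,0,0,-3,0,0,0]]' 20; python3 - <<'E'
from h import *
np.set_printoptions(precision=4,suppress=True)
c=snap('wrist','w21.png');s=snap('scene','s21.png')
i=cv2.imread('pics/s21.png')[60:210,220:400]; cv2.imwrite('pics/s21z.png',cv2.resize(i,None,fx=4,fy=4,interpolation=cv2.INTER_CUBIC))
o=get_obs();print(o['tool_pos'],o['tool_rot'],o['time_s'],o['force'],o['wrist_torque'],o['grip_width'])
E
```

```text
time_s: 21.6
tool_pos: [0.5131, 0.3696, 0.0991]
tool_rot: [-179.9, -26.3, 28.9]
force: [-0.9, 0.1, -0.0]
grip_width: 0.0477
[0.513  0.3696 0.0992] [-179.9216  -26.3458   28.9291] 21.7 [-0.9452 -0.5263  0.5877] [-0.3914  0.5628 -0.0007] 0.04815571668621471
```

View pics/s21z.png

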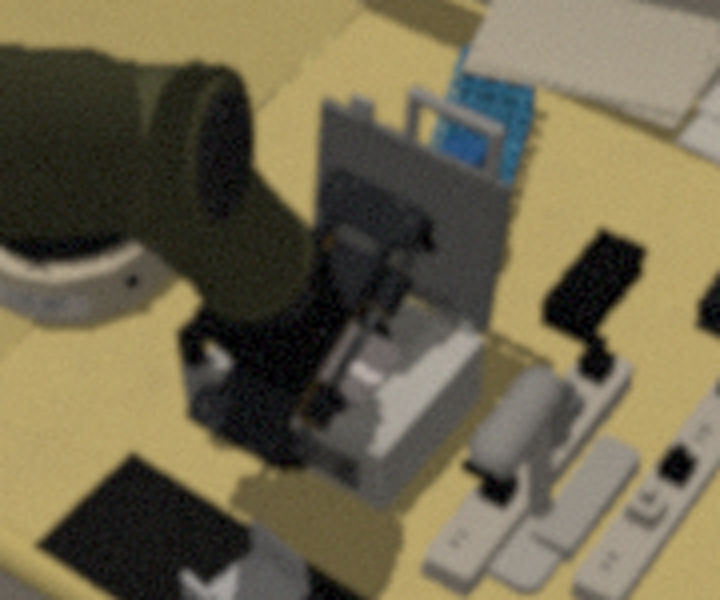

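```bash
python3 -m crank '[[40,0,0,-1,0,0,0],[40,0,0,-2,0,0,0],[40,0,0,-2,0,0,0]]' 20; python3 - <<'E'
from h import *
np.set_printoptions(precision=4,suppress=True)
o=get_obs();print(o['tool_pos'],o['tool_rot'],o['time_s'],o['force'],o['wrist_torque'],o['grip_width'])
E
```

```text
time_s: 22.0
tool_pos: [0.5136, 0.37, 0.0988]
tool_rot: [-179.9, -26.5, 28.9]
force: [-5.3, -3.0, 10.1]
grip_width: 0.0482
[0.5136 0.37   0.0988] [-179.8974  -26.4511   28.9106] 22.0 [-5.3296 -3.0472 10.1005] [-0.6424  0.866  -0.1122] 0.04823709319293269
```

```bash
python3 -m crank '[[50,0,0,0,0,0,0],[52,0,0,0,0,0,0],[54,0,0,0,0,0,0],[54,0,0,0,0,0,0]]' 20; python3 - <<'E'
from h import *
np.set_printoptions(precision=4,suppress=True)
c=snap('wrist','w22.png')
o=get_obs();print(o['tool_pos'],o['tool_rot'],o['time_s'],o['force'],o['wrist_torque'],o['grip_width'])
E
```

```text
time_s: 22.4
tool_pos: [0.5135, 0.37, 0.0985]
tool_rot: [-179.9, -26.4, 28.9]
force: [0.2, 0.7, -0.5]
grip_width: 0.0538
[0.5135 0.3699 0.0985] [-179.9026  -26.4334   28.9125] 22.45 [0.8156 0.7507 0.1344] [-0.3062  0.4325  0.0036] 0.05383567467226558
```

View pics/w22.png

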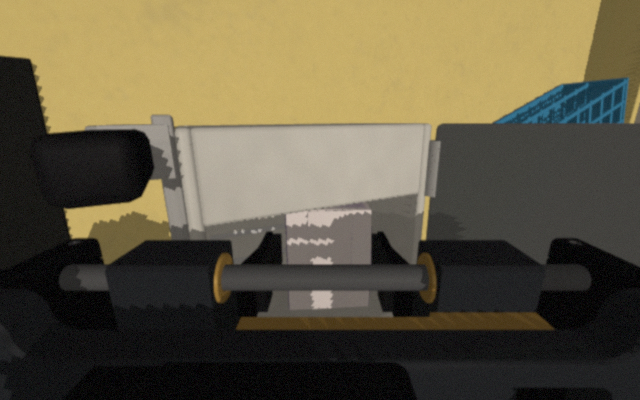

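```bash
python3 -m crank '[[55,-1.2,-0.6,2.7,0,0,0],[55,-2.3,-1.3,5.4,0,0,0],[55,-3.9,-2.1,9,0,0,0],[55,-5.4,-3,12.5,0,0,0],[55,-5.4,-3,12.5,0,0,0]]' 20; python3 - <<'E'
from h import *
np.set_printoptions(precision=4,suppress=True)
c=snap('wrist','w23.png');s=snap('scene','s23.png')
i=cv2.imread('pics/s23.png')[60:210,220:400]; cv2.imwrite('pics/s23z.png',cv2.resize(i,None,fx=4,fy=4,interpolation=cv2.INTER_CUBIC))
o=get_obs();print(o['tool_pos'],o['tool_rot'],o['time_s'],o['force'],o['wrist_torque'],o['grip_width'])
E
```

```text
time_s: 22.95
tool_pos: [0.5082, 0.3671, 0.1119]
tool_rot: [-179.9, -26.5, 28.9]
force: [-0.0, 0.6, 1.0]
grip_width: 0.0552
[0.5081 0.367  0.1113] [-179.8936  -26.4502   28.9194] 23.05 [-0.4517 -0.1917 -0.1608] [-0.3075  0.5347  0.0295] 0.05527693359380306
```

View pics/w23.png

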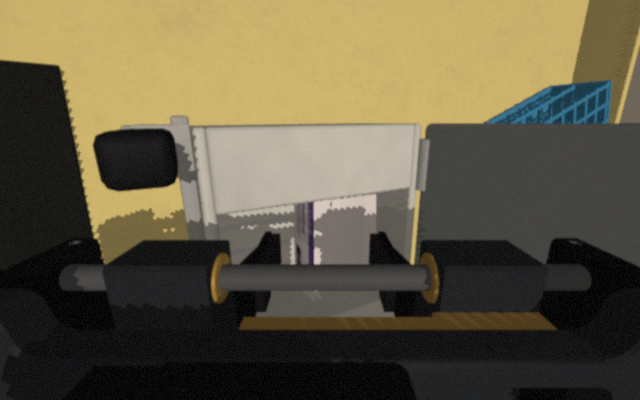

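View pics/s23z.png

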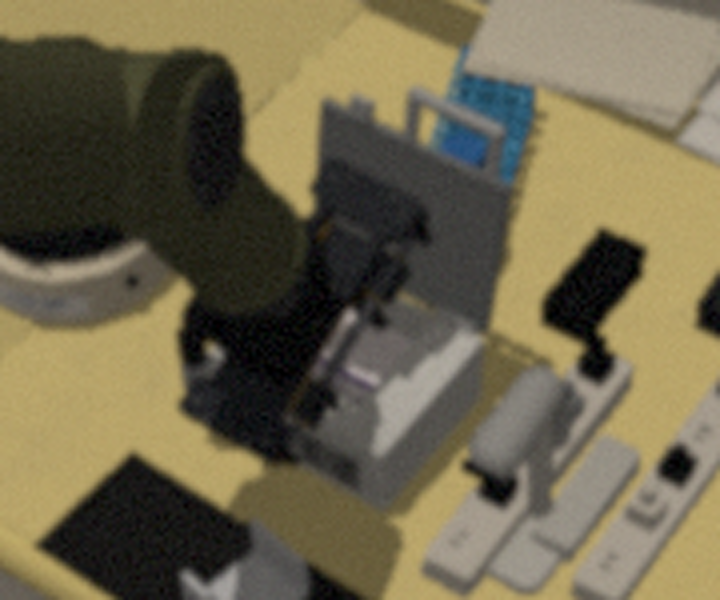

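```bash
python3 -m crank '[[55,-2,-1,4.5,0,0,0],[55,-5.8,-3.2,13.4,0,0,0],[55,-11.6,-6.4,26.9,0,0,0],[55,-19.4,-10.7,44.8,0,0,0],[55,-27,-15,63,0,0,0],[55,-40,-22,95,0,0,0],[55,-50,-27,140,0,0,0],[55,-50,-27,160,0,0,0]]' 20; python3 -m crank '[[55,-20,20,30,-3,6,0],[55,-20,20,50,-6,12,0],[55,-20,20,50,-6,12,0]]'; python3 - <<'E'
from h import *
import pickle
np.set_printoptions(precision=4,suppress=True)
c=snap('wrist','w24.png');s=snap('scene','s24.png')
pickle.dump({k:np.array(v) for k,v in c.items()},open('w24.pkl','wb'))
i=cv2.imread('pics/s24.png')[60:210,220:400]; cv2.imwrite('pics/s24z.png',cv2.resize(i,None,fx=4,fy=4,interpolation=cv2.INTER_CUBIC))
o=get_obs();print(o['tool_pos'],o['tool_rot'],o['time_s'],o['force'],o['grip_width'])
E
```

```text
time_s: 23.85
tool_pos: [0.458, 0.3404, 0.2766]
tool_rot: [-179.8, -26.8, 28.9]
force: [0.9, 1.3, -0.5]
grip_width: 0.0552
time_s: 24.15
tool_pos: [0.4399, 0.3624, 0.3321]
tool_rot: [-179.1, -13.8, 28.7]
force: [0.8, -0.1, -0.3]
grip_width: 0.055
[0.4384 0.3602 0.327 ] [-179.2132  -13.5065   28.6594] 24.25 [ 0.0574 -0.2042  0.0418] 0.05497674611081141
```

View pics/w24.png

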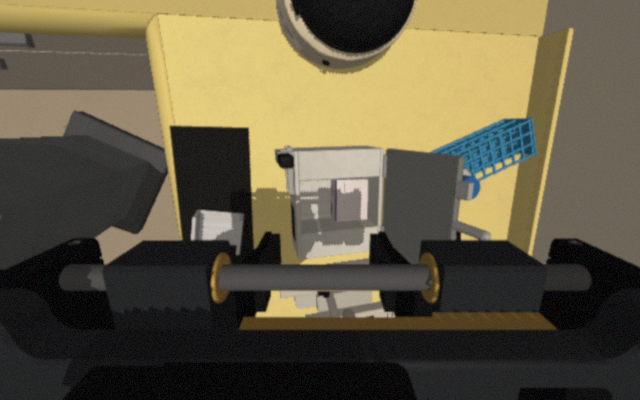

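View pics/s24z.png

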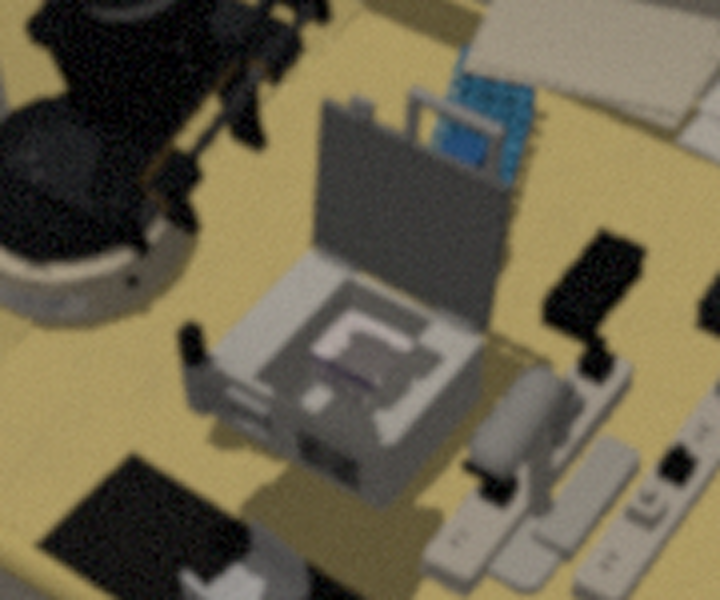

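The box is in the chamber at (350,200) with the lid open. I'll let the arm settle and check the box's pose.

```bash
python3 -m crank '[[55,0,0,0,0,0,0],[55,0,0,0,0,0,0],[55,0,0,0,0,0,0]]'; python3 - <<'E'
from h import *
import pickle
c=snap('wrist','w25.png')
pickle.dump({k:np.array(v) for k,v in c.items()},open('w25.pkl','wb'))
i=c['img'][140:260,270:400,::-1]; cv2.imwrite('pics/w25z.png',cv2.resize(i,None,fx=5,fy=5,interpolation=cv2.INTER_CUBIC))
E
```

```text
time_s: 24.55
tool_pos: [0.4378, 0.3596, 0.326]
tool_rot: [-179.2, -13.4, 28.7]
force: [-0.7, -0.7, -0.0]
grip_width: 0.0549
```

View pics/w25z.png

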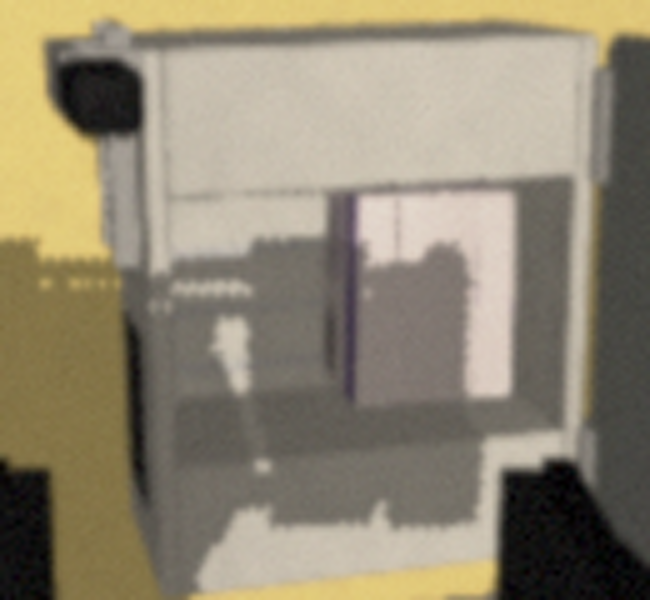

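```bash
python3 - <<'E'
from h import *
import pickle
np.set_printoptions(precision=4,suppress=True)
c=pickle.load(open('w25.pkl','rb'))
a=np.radians(28.9);W=np.array([[np.cos(a),-np.sin(a)],[np.sin(a),np.cos(a)]])
L=np.array([onz(c,(x+.5)/5-.5+270,(y+.5)/5-.5+140,.047) for x,y in[(354,192),(516,190),(514,396),(354,403)]])
w=(L[:,:2]-[.530,.379])@W
print(w,w.mean(0),[np.linalg.norm(L[i]-L[i-1]) for i in range(4)],[np.degrees(np.arctan2(*(w[i]-w[i-1])[::-1])) for i in range(4)])
# knob
k=onz(c,(98+.5)/5-.5+270,(95+.5)/5-.5+140,.1165)[:2];print('knob w',(k-[.530,.379])@W)
print(get_obs()['force'],get_obs()['time_s'])
E
```

```text
[[-0.0007  0.0311]
 [ 0.047   0.0295]
 [ 0.0491 -0.032 ]
 [-0.     -0.0301]] [ 0.0239 -0.0004] [np.float64(0.06125217412829734), np.float64(0.04774602651071382), np.float64(0.061551262611933034), np.float64(0.04912969017967867)] [np.float64(90.6345384146034), np.float64(-1.9647159844321676), np.float64(-88.08848572210682), np.float64(177.77719615191526)]
knob w [-0.0777  0.0676]
[0.4102 0.2753 0.654 ] 24.6
```

```bash
python3 - <<'E'
from h import *
s=read_camera('scene')
a=np.radians(28.9);W=np.array([[np.cos(a),-np.sin(a)],[np.sin(a),np.cos(a)]])
for th in (1.45,1.6,1.75):
    x=.061-.155*np.cos(th)+.004*np.sin(th); z=.0685+.155*np.sin(th)+.004*np.cos(th)
    for y in(.004,-.058):
        u,v=proj(s,[*(W@[x,y]+[.530,.379]),z]); print(th,y,((u+.5-220)*4-.5).round(),((v+.5-60)*4-.5).round())
cv2.imwrite('pics/s26.png',s['img'][:,:,::-1]); print(get_obs()['time_s'])
E
```

```text
1.45 0.004 373.0 130.0
1.45 -0.058 456.0 171.0
1.6 0.004 394.0 108.0
1.6 -0.058 477.0 148.0
1.75 0.004 416.0 91.0
1.75 -0.058 498.0 130.0
24.65
```

View pics/s26.png

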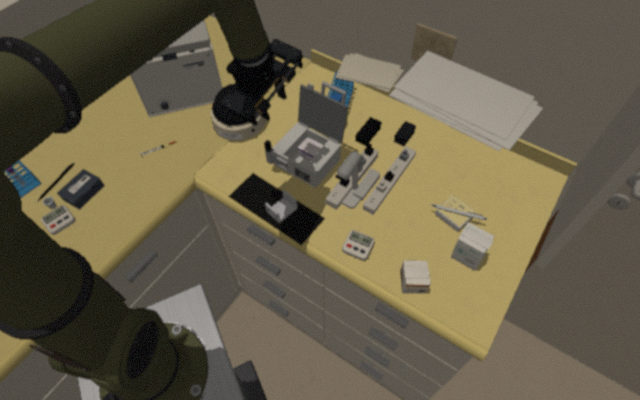

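The lid handle matches the 1.75 rad projection: seen at about (415,92)–(500,135), predicted (416,91)–(498,130). The timer and swabs are where they were, and the arm is clear. I'm handing in.

```bash
python3 - <<'E'
from h import *
print(sign_off()); print(get_obs()['time_s'])
E
```

```text
the job is handed in; nothing more can be done
None
the job is handed in; nothing more can be done
```

The box is standing in the warmer with the catch released and the lid open. I handed the job in at about 24.7 s; the system reported no verdict.

**What I did**
- I pushed the catch to its end stop with closed fingers, then swung the lid to its stop by the bar handle.
- I took the box out of the holder by its ends, set it on the left of the mat and let go. I then took it again across its long sides.
- With the tool upright, the gripper body would have hit the open lid. I therefore lowered the box into the chamber tilted about 26° and let it tip back flat as I drew the fingers out.

**Last checks, by camera before hand-in**

| Item | Measured | Needed |
|---|---|---|
| Box position in warmer frame | x +24 mm, y 0 mm | within 40 mm (x) and 20 mm (y) |
| Box length direction | about 2° from the warmer's y axis | within 0.3 rad (17°) |
| Catch | about 24 mm | 18 mm or more |
| Lid | about 1.75 rad | 1.45 rad or more |

- **Box flat:** I did not measure the box's height. Its top face measures about 48 x 61 mm when taken at 47 mm height, which fits a box standing flat on the floor.
- **Surroundings:** the timer and swabs look unmoved in the last picture. The gripper was about 0.33 m up, with no force reading above noise.
- **Disagreement:** an image reading just after the push put the catch at about 22 mm. The push force and the later reading pointed to the 25 mm stop. Both are past the 18 mm needed.

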